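# Isolate the track bench and set the sections out for inspection

### The job

Set the track sections of this model-railway test bench out for inspection: before lifting any section, throw the knife-switch isolator to off; then see that all three section toggles on the grey panel are off, and lean every track section on the sloping wooden stand, side by side, a short end on the ledge and its broad face flat against the slope (either face, either end up). When all that is done, turn the lamp's rotary switch on, and last of all throw the isolator back on so that the lamp has power. Leave the other things on the bench where they are.

Things in the scene. Friction and masses are not known exactly. Their poses are not given: they have to be found in the camera images.
- isolator (a joint): knife-switch isolator: black crossbar grip (70 mm long across the box, 18 mm thick, 24 mm high) on two copper blades, hinged on top of a white box. Joint -0.5 to 0.5 rad: +0.5 = on, leaning away (towards the box's +x); -0.5 = off, leaning towards the robot (the box's -x). It is top-heavy: once pushed past upright (0) it falls to the other end and stays; 1 to 2 N at the grip moves it.
- isolator_tip (a point): top centre of the isolator's grip, 87 mm from its hinge line; the grip reaches 24 mm down from here along the blades
- isolator_box: white isolator box 100 x 100 x 50 mm high, fixed; origin at the centre of its underside. The hinge line runs along its y through the box's (0, 0, 55 mm).
- panel: grey fixed panel box, 110 (x) x 230 (y) x 45 mm high, carrying three section toggles in a row; origin at the centre of its underside. The toggles hinge along the panel's y at (0, -70, 45), (0, 0, 45), (0, 70, 45) mm.
- toggle1 (a joint): section toggle 1 (panel y = -70 mm): steel stem with a black paddle 12 mm thick, 22 mm wide, 34 mm high. -0.5 to 0.5 rad: +0.5 = on, leaning away (panel's +x), -0.5 = off, leaning towards the robot (panel's -x). Starts on or off; falls over past 0 like the isolator, about 1 N.
- toggle2 (a joint): section toggle 2 (panel y = 0 mm): steel stem with a black paddle 12 mm thick, 22 mm wide, 34 mm high. -0.5 to 0.5 rad: +0.5 = on, leaning away (panel's +x), -0.5 = off, leaning towards the robot (panel's -x). Starts on or off; falls over past 0 like the isolator, about 1 N.
- toggle3 (a joint): section toggle 3 (panel y = 70 mm): steel stem with a black paddle 12 mm thick, 22 mm wide, 34 mm high. -0.5 to 0.5 rad: +0.5 = on, leaning away (panel's +x), -0.5 = off, leaning towards the robot (panel's -x). Starts on or off; falls over past 0 like the isolator, about 1 N.
- toggle1_tip (a point): top centre of toggle 1's paddle, 69 mm from its hinge line; the paddle reaches 34 mm down from here
- toggle2_tip (a point): top centre of toggle 2's paddle, 69 mm from its hinge line; the paddle reaches 34 mm down from here
- toggle3_tip (a point): top centre of toggle 3's paddle, 69 mm from its hinge line; the paddle reaches 34 mm down from here
- lamp_switch (a joint): rotary lamp switch on a grey box: 0 = off, 1.2 rad = on, turned clockwise seen from above; stops at both ends, stays where left (0.05 Nm). Black upright bar grip 60 mm long, 16 mm thick, 34 mm high on a round foot; the bar lies along the box's x at 0, its white mark towards the box's -x (the robot).
- lamp_grip (a point): on the rotary switch's axis, 12 mm below the top of its bar grip, the height to grip at (99 mm to the bar's top above the table, 65 mm to the bar's foot)
- lamp_box: grey box 100 x 100 x 50 mm high under the rotary switch, fixed; origin at the centre of its underside
- stand_face: 45 degree face of the fixed wooden stand (base 150 x 360 x 12 mm, from 25 mm in front of this origin to 125 mm behind). Origin: corner of face and ledge, mid-width, 22 mm above the table; x up the slope, y along the ledge, z out of the face (up and towards the robot). Face 115 mm up the slope, 360 mm wide; ledge 16 mm out of the face. Sections overhang its top edge
- section1: loose track section (there are 2 or 3 in a run, alike): plywood slab 160 (x) x 62 (y) x 12 mm thick with two steel rails along x, 5 mm high, 32 mm apart, on its top; 0.15 kg; starts lying flat on the table, rails up; origin at the centre of the slab's underside, z through its thickness towards the rails
- section2: loose track section (there are 2 or 3 in a run, alike): plywood slab 160 (x) x 62 (y) x 12 mm thick with two steel rails along x, 5 mm high, 32 mm apart, on its top; 0.15 kg; starts lying flat on the table, rails up; origin at the centre of the slab's underside, z through its thickness towards the rails
- section3: loose track section (there are 2 or 3 in a run, alike): plywood slab 160 (x) x 62 (y) x 12 mm thick with two steel rails along x, 5 mm high, 32 mm apart, on its top; 0.15 kg; starts lying flat on the table, rails up; origin at the centre of the slab's underside, z through its thickness towards the rails
- spool: bystander, leave alone: blue wire spool, 52 mm across, 38 mm tall; origin at the centre of its underside
- pliers: bystander, leave alone: yellow-handled pliers, 170 mm long; origin at the centre of its underside
- cutter: bystander, leave alone: orange knife body, 150 x 24 x 18 mm; origin at the centre of its underside
- oil: bystander, leave alone: small white bottle, 44 mm across, 100 mm tall; origin at the centre of its underside
Things that resemble listed ones, but are neither listed nor needed, are in the scene too. What is shaped like the lamp_box but turquoise is not meant. Leave any green look-alike of the section1 alone.

How it is judged:
On the way, in this order (a step that is already met when the one before it is completed fails the run):
1. the isolator is off (value of joint isolator below -0.35 rad), for 0.2 s.
2. every track section leans on the stand and all toggles and the isolator are off (value of joint each of isolator, toggle1, toggle2, toggle3 below -0.35 rad and angle between the z axis of each of section1, section2, section3 and the z axis of stand_face, either way round below 0.12 rad and angle between the y axis of each of section1, section2, section3 and the y axis of stand_face, either way round below 0.2 rad and x of section1 in the frame of stand_face between 0.07 and 0.1 m and y of section1 in the frame of stand_face between -0.165 and 0.165 m and z of section1 in the frame of stand_face between -0.006 and 0.025 m and linear speed of each of section1, section2, section3 below 0.03 m/s and x of section2 in the frame of stand_face between 0.07 and 0.1 m and y of section2 in the frame of stand_face between -0.165 and 0.165 m and z of section2 in the frame of stand_face between -0.006 and 0.025 m and x of section3 in the frame of stand_face between 0.07 and 0.1 m and y of section3 in the frame of stand_face between -0.165 and 0.165 m and z of section3 in the frame of stand_face between -0.006 and 0.025 m), for 0.3 s.
3. the lamp switch is turned on (value of joint lamp_switch above 1 rad), for 0.2 s.
4. the isolator is back on (value of joint isolator above 0.35 rad), for 0.2 s.
At the end, for the whole second after the job is handed in: isolator on (above 0.35 rad), toggles off (below -0.35), lamp switch on (above 1.0); sections at rest on the slope: face parallel within 0.12 rad, width along the ledge within 0.2, origin 70 to 100 mm up from the ledge, within 165 mm of mid-width, -6 to 25 mm off the face (value of joint isolator above 0.35 rad and value of joint each of toggle1, toggle2, toggle3 below -0.35 rad and value of joint lamp_switch above 1 rad and angle between the z axis of each of section1, section2, section3 and the z axis of stand_face, either way round below 0.12 rad and angle between the y axis of each of section1, section2, section3 and the y axis of stand_face, either way round below 0.2 rad and x of section1 in the frame of stand_face between 0.07 and 0.1 m and y of section1 in the frame of stand_face between -0.165 and 0.165 m and z of section1 in the frame of stand_face between -0.006 and 0.025 m and linear speed of each of section1, section2, section3 below 0.03 m/s and x of section2 in the frame of stand_face between 0.07 and 0.1 m and y of section2 in the frame of stand_face between -0.165 and 0.165 m and z of section2 in the frame of stand_face between -0.006 and 0.025 m and x of section3 in the frame of stand_face between 0.07 and 0.1 m and y of section3 in the frame of stand_face between -0.165 and 0.165 m and z of section3 in the frame of stand_face between -0.006 and 0.025 m); the robot touches nothing.
It fails at once if a section is lifted while the isolator is on, before the lamp is on (value of joint isolator above 0 rad and value of joint lamp_switch below 0.6 rad and height (world z) of any of section1, section2, section3 above 0.06 m).
It fails at once if a bystander is moved more than 60 mm (distance of any of spool, pliers, cutter, oil from where it was at the start of the episode above 0.06 m).
Of section1, section2, section3 only 2 to 3 are there at a start; the rules pass over those that are not, and their reading is None.
At some moment in a run one of section1, section2, section3 may be knocked a few centimetres aside while the robot is not near it.
Once in a run the grip may slacken for a moment while it holds something.
It also fails if it takes over 210 s, if anything falls off the work surface, if the arm or the gripper's body presses on something with over 40 N, if the wrist force passes 120 N, or if a joint passes its speed limit or range.

### The arm

A 6-joint arm with a two-finger parallel gripper is mounted at the origin on the work surface. World frame = base frame: x ahead of the robot, y to its left, z up, the work surface at z = 0. Lengths are in m, angles in rad, forces in N, time in s.
With the tool pointing down it reaches from about 0.25 to 0.8 m from the base axis. Payload 8.5 kg.
Tool frame: the origin (TCP) lies at the centre of the arm's flange, where the gripper is bolted on; the fingertips stand 173 mm ahead of it and the grasp point (between the pads) lies 155 mm ahead of it; z points along the fingers, y is the line along which they close (so a half turn about z gives the same grasp; the last joint's range is limited). The gripper opens to 85 mm and grips with 20 to 120 N. Pads are 22 mm wide; open, the fingers measure 114 mm over their backs; the gripper's body (76 mm by 85 mm) begins 54 mm behind the grasp point. The pads swing forward as they close: fully open they stand 13 mm farther back than shut.
Start: joints at [-1.166, 0.238, -0.013, 1.319, 0, 1.571], TCP at [0.207, -0.483, 0.405] pointing down, gripper open.
Joint ranges: [-2.66, 2.66], [-1.03, 1.9], [-1.14, 1.46], [-1.82, 2.27], [-1.45, 1.34], [-3.14, 3.14]. Speed limits (rad/s): [2.22, 2.22, 2.79, 3.14, 3.14, 3.14].

### API

Orientations are given as a rotation vector (axis times angle).
In Python, from cell import r gives the robot as it stands. The module is installed in compiled form; this text tells all that it offers.
- The arm moves only by the tool carry_out, never from a script. Its argument "commands" is a list of rows, each an object of numbers: "gripper": the opening, from 0 (shut) to 1 (fully open); "dx", "dy", "dz": the shift along the world's x, y, z normalised to -1 to 1, where 1 is 1000 mm; "wx", "wy", "wz": the turn, a rotation vector about the world's x, y, z normalised to -1 to 1, where 1 is 180 degrees. In form: [{"gripper": .., "dx": .., "dy": .., "dz": .., "wx": .., "wy": .., "wz": ..}, ...]. A call has 1 to 8 rows; each row is the pose to reach, as a shift and turn from the pose commanded when the call began, turning the shorter way round; what a row does not reach only later rows make up. A row lasts 1/10 s, in which the tool goes at most 50 mm and 8.59 degrees, less where a joint would pass 70% of its speed; a pose out of reach is approached as far as the arm can. A call with a number of a shift or a turn outside -1 to 1 is refused whole. A call with a gripper value outside its range is refused whole. The fingers move at their own pace and stop on an object; "force" is the grip in N (left out, the last holds). Time passes only in rows, so rows that repeat a pose let the fingers close. It gives the time, the measured TCP pose, the force, the opening and the grip force at its end, in the units of the state.
- r.get_state(): the state, without advancing time (a new reading comes with each control period).
- r.read_camera(name): name is "scene" or "top" or "wrist"; returns the picture (480x640x3 uint8, red, green, blue); there is no depth.
- r.camera_model(name): a dict with "fov_y" (degrees; the focal length in pixels is half the picture's height over the tangent of half this angle, whatever the lens; pixels are square), "cx", "cy" (the principal point, pixels), "D" ([k1, k2, p1, p2, k3] as OpenCV has them; the pictures are not rectified), "pose" (4x4, takes a point from camera to world coordinates). Camera axes: x right, y up, looking along -z (the intrinsics and any distortion apply to the point x, -y, -z); pixel columns grow to the right and rows downward; lengths in m; the calibration is good to about 2 mm. A picture is of the moment at which its call begins: read the wrist's pose just before it. camera_model takes no time and is no camera call; for the wrist camera it gives the pose at the moment of the call.
- r.job_done(): hands the job in; it is judged then, once.
The state is a dict: "time": time; "joint_positions": joint angles; "joint_velocities": joint speeds; "joint_efforts": joint torques, N m; "eef_pos": TCP position; "tcp_rot": TCP orientation; "ft_force": force on the tool from outside, world axes, zero at the start; "moment": the same for the moment, N m; "opening": finger opening in m; "gripper_force": force on a finger pad.
Only numpy, scipy, OpenCV 4.12 (cv2) and the standard library are available. Lean on these libraries where they do the work, as an engineer would, in place of code of your own. Each camera call takes 0.05 s, during which the arm holds its last target. There are 200 camera calls.

## Working session

There is one attempt and no reset: what is moved stays moved. The work goes in short steps, Python scripts to look and compute and a tool call to move; the robot and the scene stay as the last step left them, time stands still between calls to the robot, and variables do not carry over. Pictures are saved under pics/ and viewed, at most 14 in all, crops included, and the job is handed in when it is done.

Besides the shell and the picture viewer there is one more tool, called after "Request:" as name(argument=value, ...) on one line, values as JSON. carry_out: Moves the arm, as the interface text tells. Its arguments: {"type":"object","properties":{"commands":{"type":"array"},"force":{"type":"number"}},"required":["commands"]}

```bash
mkdir -p pics; python3 - <<'E'
from cell import r
import cv2,numpy as np
np.set_printoptions(precision=4,suppress=True)
for n in("scene","top","wrist"):
    m=r.camera_model(n);print(n,m["fov_y"],m["cx"],m["cy"],m["D"]);print(np.array(m["pose"]))
    cv2.imwrite(f"pics/{n}0.png",r.read_camera(n)[:,:,::-1])
print(r.get_state())
E
```

```text
scene 45.00921814182198 321.9504525712521 234.36842232865203 [-0.0026  0.      0.      0.      0.    ]
[[-0.1983 -0.6152  0.7631  1.6308]
 [ 0.9801 -0.1214  0.1568  0.1762]
 [-0.0038  0.779   0.627   1.0318]
 [ 0.      0.      0.      1.    ]]
top 45.74905708626762 329.9390623062167 247.53645512697366 [-0.07  0.    0.    0.    0.  ]
[[-0.0097  0.9937 -0.1121  0.3377]
 [-1.     -0.0097  0.0008 -0.0576]
 [-0.0003  0.1121  0.9937  1.4647]
 [ 0.      0.      0.      1.    ]]
wrist 62.22029043006804 314.8962293683139 241.33803295468138 [-0.0324  0.      0.      0.      0.    ]
[[ 0.3941  0.8692  0.2987  0.2839]
 [-0.9191  0.3734  0.1262 -0.45  ]
 [-0.0019 -0.3243  0.946   0.3744]
 [ 0.      0.      0.      1.    ]]
{'time': 0.15, 'joint_positions': array([-1.166 ,  0.2387, -0.0141,  1.3192, -0.    ,  1.5708]), 'joint_velocities': array([-0.002 , -0.0031,  0.0009, -0.0006,  0.0017,  0.0006]), 'joint_efforts': array([  0.0001, -53.9078,  34.6597,   0.0145,   0.    ,  -0.    ]), 'eef_pos': array([ 0.2067, -0.4825,  0.4042]), 'tcp_rot': array([-3.0764, -0.6313,  0.0004]), 'ft_force': array([-0.0871, -0.0845,  0.6718]), 'moment': array([-0.0329, -0.0487, -0.017 ]), 'gripper_force': 0.0, 'opening': 0.0857975400584527}
```

View pics/top0.png

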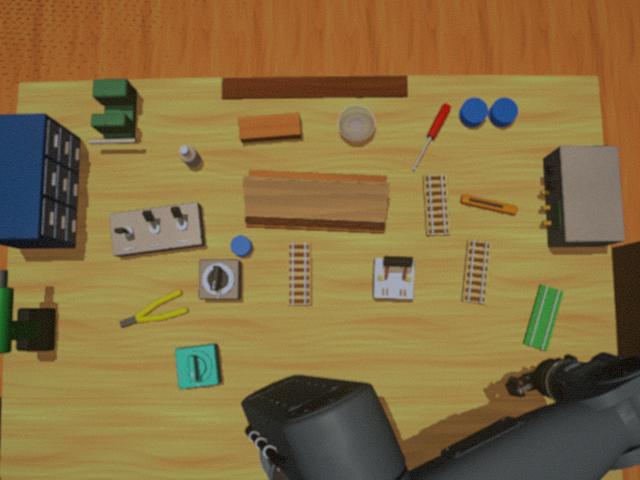

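View pics/scene0.png

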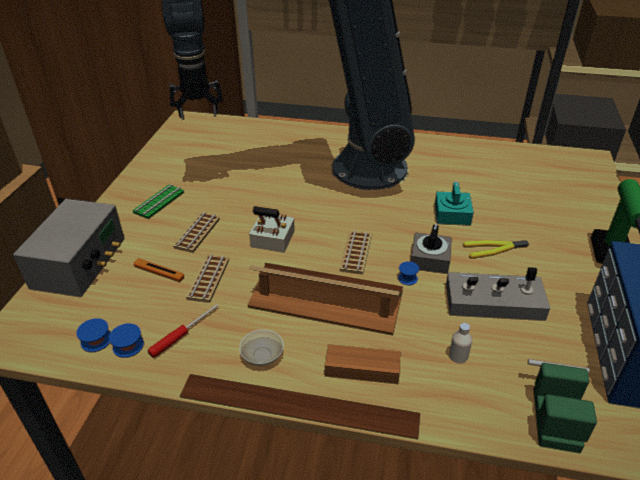

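The candidates in the top view:
- **Sections:** three brown ones at (299,273), (437,205) and (476,271). The green one at (543,317) is a look-alike.
- **Lamp switch:** the grey box at (219,280). The turquoise one at (198,367) is not it.
- **Isolator:** (394,278), with its grip at (397,262), so it leans away and is on.
- **Panel and stand:** panel (156,229), stand (316,203).
- **Blue spools:** (241,245), (473,112) and (503,112). I'll leave them all alone.

Next I'll take one close composite crop to check these.

```bash
cat > h.py <<'E'
from cell import r
import cv2,numpy as np
from scipy.spatial.transform import Rotation as R
np.set_printoptions(precision=4,suppress=True)
def K(m):
    f=240/np.tan(np.radians(m["fov_y"]/2));return np.array([[f,0,m["cx"]],[0,f,m["cy"]],[0,0,1]])
def ray(m,uv):
    p=cv2.undistortPoints(np.array(uv,float).reshape(-1,1,2),K(m),np.array(m["D"])).reshape(-1,2)
    P=np.array(m["pose"]);d=np.c_[p[:,0],-p[:,1],-np.ones(len(p))]@P[:3,:3].T
    return P[:3,3],d
def onz(m,uv,z):
    o,d=ray(m,uv);return o+d*((z-o[2])/d[:,2])[:,None]
def proj(m,X):
    P=np.array(m["pose"]);c=(np.atleast_2d(X)-P[:3,3])@P[:3,:3];c=c*[1,-1,-1]
    return cv2.projectPoints(c.reshape(-1,1,3),np.zeros(3),np.zeros(3),K(m),np.array(m["D"]))[0].reshape(-1,2)
def tri(m1,p1,m2,p2):
    o1,d1=ray(m1,[p1]);o2,d2=ray(m2,[p2]);A=np.c_[d1[0],-d2[0]];t=np.linalg.lstsq(A,o2-o1,rcond=None)[0]
    a=o1+d1[0]*t[0];b=o2+d2[0]*t[1];return (a+b)/2,np.linalg.norm(a-b)
E
python3 - <<'E'
import cv2,numpy as np
t=cv2.imread("pics/top0.png");s=cv2.imread("pics/scene0.png")
def c(im,x,y,w,h):return cv2.resize(im[y:y+h,x:x+w],(400,300),interpolation=cv2.INTER_CUBIC)
a=np.hstack([c(t,105,190,104,78),c(s,440,250,112,84)])
b=np.hstack([c(t,360,240,80,60),c(t,235,160,160,120)])
cv2.imwrite("pics/c1.png",np.vstack([a,b]))
E
```

```text
(no output)
```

View pics/c1.png

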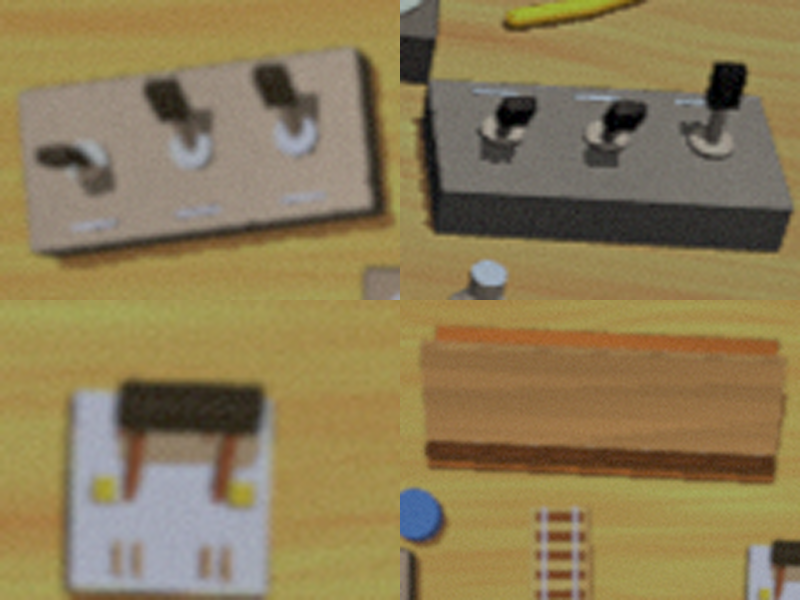

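```bash
python3 - <<'E'
from h import *
m=r.camera_model("top")
def f(pts,ox,oy,s,z,sx=0,sy=0):
    q=np.array(pts,float)-[sx,sy];return onz(m,q/s+[ox,oy]-0.5+0.5/s,z)
P=f([(20,93),(355,48),(376,210),(33,250)],105,190,400/104,.045);print("panel",P,P.mean(0))
I=f([(72,392),(268,392),(270,592),(68,590)],360,240,5,.05,0,300);print("iso",I,I.mean(0))
S=f([(428,442),(778,458)],235,160,2.5,.022,400,300);print("ledge",S,S.mean(0))
S=f([(422,342),(785,358)],235,160,2.5,.103,400,300);print("top edge",S,S.mean(0))
S=f([(427,467),(775,481)],235,160,2.5,.033,400,300);print("ledge front",S,S.mean(0))
t=cv2.imread("pics/top0.png")
def c(x,y,w,h):return cv2.resize(t[y:y+h,x:x+w],(400,300),interpolation=cv2.INTER_CUBIC)
cv2.imwrite("pics/c2.png",np.vstack([np.hstack([c(250,230,100,75),c(385,165,100,75)]),np.hstack([c(425,233,100,75),c(180,245,80,60)])]))
E
```

```text
panel [[0.5901 0.5032 0.045 ]
 [0.6175 0.2787 0.045 ]
 [0.5094 0.2629 0.045 ]
 [0.4851 0.4908 0.045 ]] [0.5506 0.3839 0.045 ]
iso [[ 0.4699 -0.1685  0.05  ]
 [ 0.4689 -0.2667  0.05  ]
 [ 0.3692 -0.2652  0.05  ]
 [ 0.3713 -0.1648  0.05  ]] [ 0.4198 -0.2163  0.05  ]
ledge [[ 0.5829  0.1567  0.022 ]
 [ 0.5627 -0.203   0.022 ]] [ 0.5728 -0.0232  0.022 ]
top edge [[ 0.6685  0.1514  0.103 ]
 [ 0.6489 -0.2038  0.103 ]] [ 0.6587 -0.0262  0.103 ]
ledge front [[ 0.5552  0.1559  0.033 ]
 [ 0.5373 -0.1983  0.033 ]] [ 0.5463 -0.0212  0.033 ]
```

View pics/c2.png

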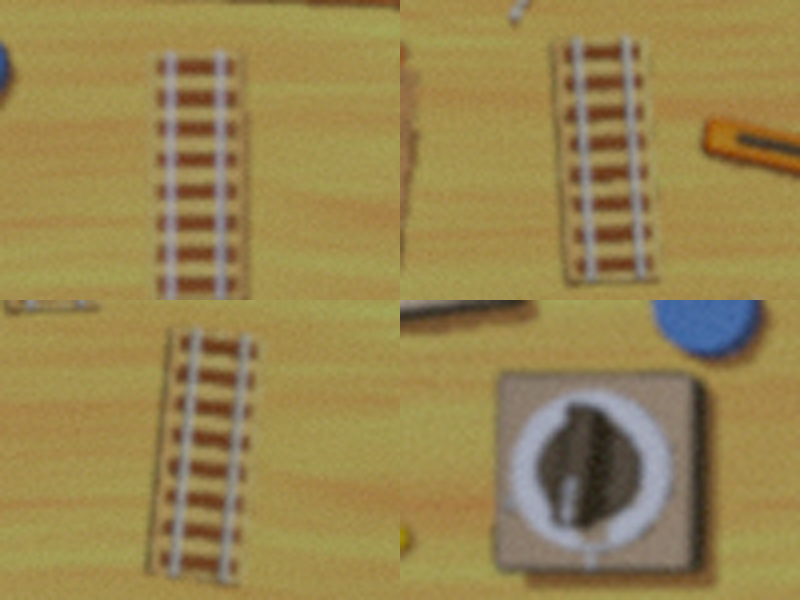

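Crops checked: toggles 1 and 2 (right and middle) lean away, so they are on, and toggle 3 (left) is off. The isolator leans away (on). The lamp mark points at the robot (off), and all three brown sections lie rails up. Now I'll measure the sections and plan the first move.

```bash
cat >> h.py <<'E'
def sections(im,m):
    hsv=cv2.cvtColor(im,cv2.COLOR_RGB2HSV)
    k=((hsv[...,0]<16)|(hsv[...,0]>172))&(hsv[...,1]>90)&(hsv[...,2]<190)&(hsv[...,2]>40)
    k=cv2.morphologyEx(k.astype(np.uint8),cv2.MORPH_CLOSE,np.ones((7,7)))
    k=cv2.morphologyEx(k,cv2.MORPH_OPEN,np.ones((5,5)));out=[]
    for c in cv2.findContours(k,cv2.RETR_EXTERNAL,cv2.CHAIN_APPROX_NONE)[0]:
        (cx,cy),wh,a=cv2.minAreaRect(c)
        if not(45<max(wh)<75 and 14<min(wh)<30):continue
        b=cv2.boxPoints(((cx,cy),wh,a));w=onz(m,b,.014)
        e=[w[1]-w[0],w[2]-w[1]];e=max(e,key=np.linalg.norm);e=e*np.sign(e[0])
        out.append((round(cx),round(cy),w.mean(0)[:2],np.arctan2(e[1],e[0]),np.linalg.norm(w[1]-w[0]),np.linalg.norm(w[2]-w[1])))
    return out
def pose(yaw,tilt=0):  # tool down, y across (world y turned by yaw), tilted away by tilt
    return R.from_euler('z',yaw)*R.from_euler('y',-tilt)*R.from_euler('x',np.pi)
def go(pos,rot):
    s=r.get_state();c=R.from_rotvec(s['tcp_rot'])
    best=min([rot,rot*R.from_euler('z',np.pi)],key=lambda q:(q*c.inv()).magnitude())
    w=(best*c.inv()).as_rotvec();print("at",s['eef_pos'],"d",np.array(pos)-s['eef_pos'],"w/pi",w/np.pi,"deg",np.degrees(np.linalg.norm(w)))
E
python3 - <<'E'
from h import *
m=r.camera_model("top");im=cv2.imread("pics/top0.png")[:,:,::-1].copy()
for s in sections(im,m):print(s)
q=lambda p:onz(m,np.array(p)/4.-.375,.017)
A=onz(m,[(292.3,242.5),(305,242.5),(292,305),(305,305)],.017);print(A.mean(0))
B=onz(m,[(577-400,40),(627-400,38),(591-400,278),(642-400,276)]/np.array(4.)+[385-.4,165-.4],.017);print("B",B,B.mean(0))
C=onz(m,[(195,30),(246,35),(176,275),(226,282)]/np.array(4.)+[425-.4,233-.4],.017);print("C",C,C.mean(0))
L=onz(m,[(100,73),(298,73),(298,270),(98,268)]/np.array(5.)+[180-.4,245-.4],.05);print("lamp",L,L.mean(0))
st=r.get_state();print(R.from_rotvec(st['tcp_rot']).as_matrix())
go([.51,-.216,.36],pose(0))
E
```

```text
(299, 274, array([0.4358, 0.0209]), np.float64(-0.005667195876195762), np.float64(0.046249471502544846), np.float64(0.14581899042592436))
(477, 271, array([ 0.4375, -0.4348]), np.float64(-0.12264511577770683), np.float64(0.14694076059709527), np.float64(0.047071063808444925))
(437, 204, array([ 0.6121, -0.3366]), np.float64(0.031235127767787498), np.float64(0.04635845299589721), np.float64(0.14691827436635363))
(270, 129, array([0.8191, 0.0968]), np.float64(-1.5193630640413445), np.float64(0.16236046693688366), np.float64(0.07365427207585055))
[0.435  0.0219 0.017 ]
B [[ 0.6899 -0.3185  0.017 ]
 [ 0.691  -0.3513  0.017 ]
 [ 0.5332 -0.3227  0.017 ]
 [ 0.5342 -0.3557  0.017 ]] [ 0.6121 -0.337   0.017 ]
C [[ 0.5167 -0.4284  0.017 ]
 [ 0.5131 -0.4614  0.017 ]
 [ 0.3597 -0.4104  0.017 ]
 [ 0.3548 -0.4424  0.017 ]] [ 0.4361 -0.4357  0.017 ]
lamp [[0.4711 0.2682 0.05  ]
 [0.4702 0.1685 0.05  ]
 [0.3719 0.1679 0.05  ]
 [0.3736 0.2679 0.05  ]] [0.4217 0.2181 0.05  ]
[[ 0.9192  0.3938 -0.0005]
 [ 0.3938 -0.9192  0.0011]
 [-0.     -0.0012 -1.    ]]
at [ 0.2067 -0.4825  0.4042] d [ 0.3033  0.2665 -0.0442] w/pi [-0.0004 -0.0001 -0.1288] deg 23.193000540128047
```

Request:
carry_out(commands=[{"gripper":0,"dx":0.3,"dy":0.266,"dz":0,"wz":-0.129},{"gripper":0,"dx":0.3,"dy":0.266,"dz":0,"wz":-0.129},{"gripper":0,"dx":0.3,"dy":0.266,"dz":0,"wz":-0.129},{"gripper":0,"dx":0.3,"dy":0.266,"dz":0,"wz":-0.129},{"gripper":0,"dx":0.3,"dy":0.266,"dz":0,"wz":-0.129},{"gripper":0,"dx":0.3,"dy":0.266,"dz":0,"wz":-0.129},{"gripper":0,"dx":0.3,"dy":0.266,"dz":0,"wz":-0.129},{"gripper":0,"dx":0.3,"dy":0.266,"dz":0,"wz":-0.129}])

```text
$.commands[0]: bad value
```

Request:
carry_out(commands=[{"gripper":0,"dx":0.3,"dy":0.266,"dz":0,"wx":0,"wy":0,"wz":-0.129},{"gripper":0,"dx":0.3,"dy":0.266,"dz":0,"wx":0,"wy":0,"wz":-0.129},{"gripper":0,"dx":0.3,"dy":0.266,"dz":0,"wx":0,"wy":0,"wz":-0.129},{"gripper":0,"dx":0.3,"dy":0.266,"dz":0,"wx":0,"wy":0,"wz":-0.129},{"gripper":0,"dx":0.3,"dy":0.266,"dz":0,"wx":0,"wy":0,"wz":-0.129},{"gripper":0,"dx":0.3,"dy":0.266,"dz":0,"wx":0,"wy":0,"wz":-0.129},{"gripper":0,"dx":0.3,"dy":0.266,"dz":0,"wx":0,"wy":0,"wz":-0.129},{"gripper":0,"dx":0.3,"dy":0.266,"dz":0,"wx":0,"wy":0,"wz":-0.129}], force=60)

```text
time: 0.95
eef_pos: [0.4973, -0.2243, 0.4046]
tcp_rot: [-3.142, 0.001, 0.0]
ft_force: [0.8, -0.2, 0.3]
opening: -0.0001
gripper_force: 0.0
```

Request:
carry_out(commands=[{"gripper":0,"dx":0.003,"dy":0,"dz":-0.05,"wx":0,"wy":0,"wz":0},{"gripper":0,"dx":0.003,"dy":0,"dz":-0.1,"wx":0,"wy":0,"wz":0},{"gripper":0,"dx":0.003,"dy":0,"dz":-0.117,"wx":0,"wy":0,"wz":0},{"gripper":0,"dx":0.003,"dy":0,"dz":-0.117,"wx":0,"wy":0,"wz":0},{"gripper":0,"dx":-0.03,"dy":0,"dz":-0.117,"wx":0,"wy":0,"wz":0},{"gripper":0,"dx":-0.06,"dy":0,"dz":-0.117,"wx":0,"wy":0,"wz":0},{"gripper":0,"dx":-0.09,"dy":0,"dz":-0.117,"wx":0,"wy":0,"wz":0},{"gripper":0,"dx":-0.105,"dy":0,"dz":-0.117,"wx":0,"wy":0,"wz":0}])

```text
time: 1.75
eef_pos: [0.3982, -0.2282, 0.2931]
tcp_rot: [3.138, 0.001, 0.044]
ft_force: [67.5, 7.8, 4.7]
opening: 0.0
gripper_force: 30.0
```

Request:
carry_out(commands=[{"gripper":0,"dx":0,"dy":0,"dz":0,"wx":0,"wy":0,"wz":0},{"gripper":0,"dx":0.04,"dy":0,"dz":0.02,"wx":0,"wy":0,"wz":0},{"gripper":0,"dx":0.06,"dy":0,"dz":0.06,"wx":0,"wy":0,"wz":0},{"gripper":0,"dx":0.1,"dy":0.02,"dz":0.1,"wx":0,"wy":0,"wz":0},{"gripper":0,"dx":0.12,"dy":0.07,"dz":0.12,"wx":0,"wy":0,"wz":0},{"gripper":0,"dx":0.14,"dy":0.12,"dz":0.12,"wx":0,"wy":0,"wz":0},{"gripper":0,"dx":0.16,"dy":0.17,"dz":0.12,"wx":0,"wy":0,"wz":0},{"gripper":0,"dx":0.18,"dy":0.22,"dz":0.12,"wx":0,"wy":0,"wz":0}])

```text
time: 2.55
eef_pos: [0.5621, -0.0282, 0.4099]
tcp_rot: [3.142, -0.002, 0.005]
ft_force: [-0.1, -0.8, -0.3]
opening: 0.0001
gripper_force: 0.0
```

```bash
python3 - <<'E'
from h import *
c,s=np.cos(.115),np.sin(.115)
for i,y in enumerate((-.07,0,.07)):
    h=np.array([.5506-s*y,.3839+c*y]);print("toggle",i+1,"hinge",h,"start",h+.09*np.array([c,s]),"end",h+.0*np.array([c,s]))
go([0,0,0],pose(.115));print(r.get_state()['time'])
cv2.imwrite("pics/t1.png",r.read_camera("top")[:,:,::-1])
t=cv2.imread("pics/t1.png");cv2.imwrite("pics/t1c.png",cv2.resize(t[160:320,100:520],(800,305)))
E
```

```text
toggle 1 hinge [0.5586 0.3144] start [0.648  0.3247] end [0.5586 0.3144]
toggle 2 hinge [0.5506 0.3839] start [0.64   0.3942] end [0.5506 0.3839]
toggle 3 hinge [0.5426 0.4534] start [0.632  0.4638] end [0.5426 0.4534]
at [ 0.5621 -0.0282  0.4099] d [-0.5621  0.0282 -0.4099] w/pi [-0.      0.0011  0.037 ] deg 6.662543978483935
2.55
```

View pics/t1c.png

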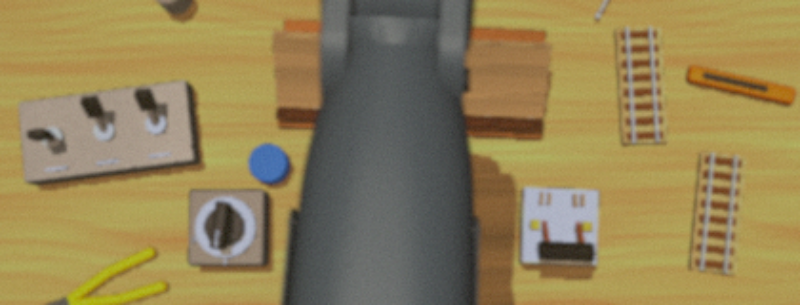

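The isolator now leans towards the robot (grip at crop pixel (566,250)), so it is off. That push ended at 67 N, so I'll be gentler with the toggles. I'll push toggles 1 and 2 together with the fingers partly open.

Request:
carry_out(commands=[{"gripper":0.65,"dx":0.03,"dy":0.05,"dz":0,"wx":0,"wy":0,"wz":0.037},{"gripper":0.65,"dx":0.05,"dy":0.1,"dz":0,"wx":0,"wy":0,"wz":0.037},{"gripper":0.65,"dx":0.06,"dy":0.15,"dz":0,"wx":0,"wy":0,"wz":0.037},{"gripper":0.65,"dx":0.06,"dy":0.2,"dz":0,"wx":0,"wy":0,"wz":0.037},{"gripper":0.65,"dx":0.06,"dy":0.25,"dz":0,"wx":0,"wy":0,"wz":0.037},{"gripper":0.65,"dx":0.06,"dy":0.3,"dz":0,"wx":0,"wy":0,"wz":0.037},{"gripper":0.65,"dx":0.06,"dy":0.35,"dz":0,"wx":0,"wy":0,"wz":0.037},{"gripper":0.65,"dx":0.06,"dy":0.36,"dz":0,"wx":0,"wy":0,"wz":0.037}])

```text
time: 3.4
eef_pos: [0.6467, 0.1302, 0.4076]
tcp_rot: [-3.093, -0.299, 0.007]
ft_force: [-0.2, -0.1, 0.1]
opening: 0.0553
gripper_force: 0.0
```

Request:
carry_out(commands=[{"gripper":0.65,"dx":0,"dy":0,"dz":0,"wx":0,"wy":0,"wz":0},{"gripper":0.65,"dx":0,"dy":0,"dz":0,"wx":0,"wy":0,"wz":0}])

```text
time: 3.6
eef_pos: [0.6464, 0.1303, 0.4072]
tcp_rot: [-3.093, -0.299, 0.008]
ft_force: [0.3, -0.4, 0.5]
opening: 0.0555
gripper_force: 0.0
```

```bash
python3 - <<'E'
from h import *
go([.629,.3578,.252],pose(.115))
E
```

```text
at [0.6464 0.1303 0.4072] d [-0.0174  0.2275 -0.1552] w/pi [-0.0107 -0.0022 -0.0248] deg 4.877658562112438
```

```bash
python3 - <<'E'
from h import *
s=r.get_state();print(s['joint_positions'],s['joint_velocities'])
E
```

```text
[0.192  0.4786 0.3555 1.4494 0.0342 3.1406] [ 0.0036 -0.0043 -0.0047 -0.0027 -0.0007 -0.0012]
```

Joint 6 is at its limit, so I'll turn the tool half a turn round, which is an equivalent grasp.

```bash
cat >> h.py <<'E'
_p=pose
def pose(yaw,tilt=0):return _p(yaw,tilt)*R.from_euler('z',np.pi)
def go(pos,rot,quiet=0):
    s=r.get_state();c=R.from_rotvec(s['tcp_rot']);w=(rot*c.inv()).as_rotvec()
    print("t",s['time'],"at",s['eef_pos'],"d",np.array(pos)-s['eef_pos'],"w/pi",w/np.pi,"deg",np.degrees(np.linalg.norm(w)),"F",s['ft_force'],"op",s['opening'])
E
```

Request:
carry_out(commands=[{"gripper":0.65,"dx":0,"dy":0.02,"dz":0,"wx":0,"wy":0,"wz":0.5},{"gripper":0.65,"dx":0,"dy":0.04,"dz":0,"wx":0,"wy":0,"wz":0.5},{"gripper":0.65,"dx":0,"dy":0.06,"dz":0,"wx":0,"wy":0,"wz":0.5},{"gripper":0.65,"dx":0,"dy":0.09,"dz":0,"wx":0,"wy":0,"wz":0.5},{"gripper":0.65,"dx":0,"dy":0.12,"dz":0,"wx":0,"wy":0,"wz":0.5},{"gripper":0.65,"dx":0,"dy":0.15,"dz":0,"wx":0,"wy":0,"wz":0.5},{"gripper":0.65,"dx":0,"dy":0.18,"dz":0,"wx":0,"wy":0,"wz":0.5},{"gripper":0.65,"dx":0,"dy":0.2,"dz":0,"wx":0,"wy":0,"wz":0.5}])

```text
time: 4.4
eef_pos: [0.6461, 0.3324, 0.4072]
tcp_rot: [-2.382, -2.008, 0.036]
ft_force: [-0.4, -0.3, -0.2]
opening: 0.0556
gripper_force: 0.0
```

Request:
carry_out(commands=[{"gripper":0.65,"dx":0,"dy":0.02,"dz":0,"wx":0,"wy":0,"wz":0.5},{"gripper":0.65,"dx":0,"dy":0.02,"dz":0,"wx":0,"wy":0,"wz":0.5},{"gripper":0.65,"dx":0,"dy":0.02,"dz":0,"wx":0,"wy":0,"wz":0.5},{"gripper":0.65,"dx":0,"dy":0.02,"dz":0,"wx":0,"wy":0,"wz":0.5},{"gripper":0.65,"dx":0,"dy":0.02,"dz":0,"wx":0,"wy":0,"wz":0.5},{"gripper":0.65,"dx":0,"dy":0.02,"dz":0,"wx":0,"wy":0,"wz":0.5},{"gripper":0.65,"dx":0,"dy":0.02,"dz":0,"wx":0,"wy":0,"wz":0.5},{"gripper":0.65,"dx":0,"dy":0.02,"dz":0,"wx":0,"wy":0,"wz":0.5}])

```text
time: 5.2
eef_pos: [0.6465, 0.3504, 0.4074]
tcp_rot: [-0.839, -3.019, 0.053]
ft_force: [-0.4, -0.5, -0.4]
opening: 0.0553
gripper_force: 0.0
```

```bash
python3 - <<'E'
from h import *
go([.629,.3578,.252],pose(.115));print(r.get_state()['joint_positions'])
E
```

```text
t 5.2 at [0.6465 0.3504 0.4074] d [-0.0175  0.0074 -0.1554] w/pi [ 0.011  -0.002   0.2091] deg 37.70049184761463 F [-0.4014 -0.5087 -0.3759] op 0.055296209539260836
[ 0.5001  0.6522  0.6633  1.6112 -0.0185  1.0425]
```

Request:
carry_out(commands=[{"gripper":0.65,"dx":-0.017,"dy":0.007,"dz":-0.02,"wx":0.011,"wy":-0.002,"wz":0.209},{"gripper":0.65,"dx":-0.017,"dy":0.007,"dz":-0.02,"wx":0.011,"wy":-0.002,"wz":0.209},{"gripper":0.65,"dx":-0.017,"dy":0.007,"dz":-0.02,"wx":0.011,"wy":-0.002,"wz":0.209},{"gripper":0.65,"dx":-0.017,"dy":0.007,"dz":-0.02,"wx":0.011,"wy":-0.002,"wz":0.209},{"gripper":0.65,"dx":-0.017,"dy":0.007,"dz":-0.055,"wx":0.011,"wy":-0.002,"wz":0.209},{"gripper":0.65,"dx":-0.017,"dy":0.007,"dz":-0.1,"wx":0.011,"wy":-0.002,"wz":0.209},{"gripper":0.65,"dx":-0.017,"dy":0.007,"dz":-0.145,"wx":0.011,"wy":-0.002,"wz":0.209},{"gripper":0.65,"dx":-0.017,"dy":0.007,"dz":-0.155,"wx":0.011,"wy":-0.002,"wz":0.209}])

```text
time: 6.0
eef_pos: [0.6278, 0.3566, 0.247]
tcp_rot: [0.17, -3.129, 0.006]
ft_force: [-1.0, -0.8, -0.6]
opening: 0.0558
gripper_force: 0.0
```

Request:
carry_out(commands=[{"gripper":0.65,"dx":0,"dy":0,"dz":0,"wx":0,"wy":0,"wz":0},{"gripper":0.65,"dx":-0.02,"dy":-0.002,"dz":0,"wx":0,"wy":0,"wz":0},{"gripper":0.65,"dx":-0.04,"dy":-0.005,"dz":0,"wx":0,"wy":0,"wz":0},{"gripper":0.65,"dx":-0.055,"dy":-0.007,"dz":0,"wx":0,"wy":0,"wz":0},{"gripper":0.65,"dx":-0.068,"dy":-0.008,"dz":0,"wx":0,"wy":0,"wz":0},{"gripper":0.65,"dx":-0.068,"dy":-0.008,"dz":0,"wx":0,"wy":0,"wz":0},{"gripper":0.65,"dx":-0.068,"dy":-0.008,"dz":0,"wx":0,"wy":0,"wz":0}])

```text
time: 6.7
eef_pos: [0.5623, 0.3505, 0.2548]
tcp_rot: [-0.171, 3.134, 0.003]
ft_force: [0.2, -0.3, -0.6]
opening: 0.0557
gripper_force: 0.0
```

Request:
carry_out(commands=[{"gripper":0.65,"dx":0.015,"dy":0,"dz":0.05,"wx":0,"wy":0,"wz":0},{"gripper":0.65,"dx":0.01,"dy":0,"dz":0.1,"wx":0,"wy":0,"wz":0},{"gripper":0.65,"dx":-0.01,"dy":-0.04,"dz":0.12,"wx":0,"wy":0,"wz":-0.036},{"gripper":1,"dx":-0.03,"dy":-0.08,"dz":0.12,"wx":0,"wy":0,"wz":-0.036},{"gripper":1,"dx":-0.05,"dy":-0.125,"dz":0.12,"wx":0,"wy":0,"wz":-0.036},{"gripper":1,"dx":-0.07,"dy":-0.17,"dz":0.12,"wx":0,"wy":0,"wz":-0.036},{"gripper":1,"dx":-0.09,"dy":-0.215,"dz":0.12,"wx":0,"wy":0,"wz":-0.036},{"gripper":1,"dx":-0.11,"dy":-0.26,"dz":0.12,"wx":0,"wy":0,"wz":-0.036}])

```text
time: 7.5
eef_pos: [0.4513, 0.0884, 0.3734]
tcp_rot: [0.006, 3.139, 0.001]
ft_force: [0.9, -1.2, 0.4]
opening: 0.0856
gripper_force: 0.0
```

Request:
carry_out(commands=[{"gripper":1,"dx":-0.01,"dy":-0.03,"dz":0,"wx":0,"wy":0,"wz":0},{"gripper":1,"dx":-0.015,"dy":-0.06,"dz":-0.02,"wx":0,"wy":0,"wz":0},{"gripper":1,"dx":-0.015,"dy":-0.068,"dz":-0.02,"wx":0,"wy":0,"wz":0},{"gripper":1,"dx":-0.015,"dy":-0.068,"dz":-0.02,"wx":0,"wy":0,"wz":0}])

```text
time: 7.9
eef_pos: [0.4371, 0.021, 0.3531]
tcp_rot: [0.01, 3.141, 0.0]
ft_force: [0.4, 1.4, -0.1]
opening: 0.0853
gripper_force: 0.0
```

```bash
python3 - <<'E'
from h import *
go([.4355,.0213,.30],pose(-.003))
a=r.read_camera("wrist");m=r.camera_model("top");b=r.read_camera("top")
for s in sections(b,m):print(s)
o=np.zeros((480,800,3),np.uint8);o[:,:480]=cv2.resize(a,(480,360))[:,:,::-1].repeat(1,0)[:480] if 0 else 0
o[:360,:480]=cv2.resize(a,(480,360))[:,:,::-1]
o[:234,480:]=cv2.resize(b[190:265,105:208],(320,234))[:,:,::-1];cv2.imwrite("pics/w2.png",o)
mw=r.camera_model("wrist");print(proj(mw,[[.573+.0056*1.96,.0868,.022],[.573,-.023,.022],[.4355,.0213,.012]]))
E
```

```text
t 7.9 at [0.4371 0.021  0.3531] d [-0.0016  0.0003 -0.0531] w/pi [-0.0001  0.0003  0.0011] deg 0.21384103988825426 F [ 0.4221  1.3872 -0.0645] op 0.08530747893984891
(477, 271, array([ 0.4371, -0.4345]), np.float64(-0.12257571316282138), np.float64(0.14558857891587712), np.float64(0.048079405299292576))
(436, 204, array([ 0.6122, -0.336 ]), np.float64(0.031231744002305405), np.float64(0.04758114319005533), np.float64(0.14657185254060728))
(270, 129, array([0.8191, 0.0969]), np.float64(-1.5150442731061198), np.float64(0.1616652042189958), np.float64(0.07326509745032647))
[[386.6476 371.909 ]
 [265.336  362.3808]
 [313.8066 210.9624]]
```

View pics/w2.png

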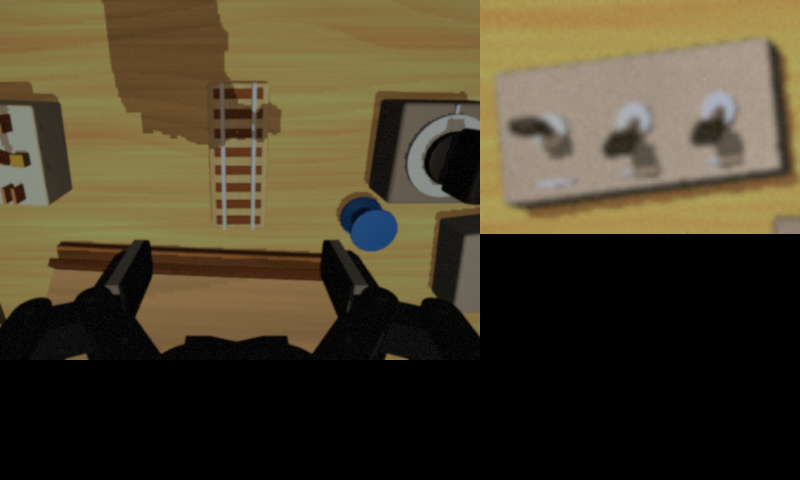

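All toggles now lean towards the robot (off). The section lies between the fingers at wrist pixel (318,207), within 4 mm of the prediction, and the ledge matches too. Grasping section A.

Request:
carry_out(commands=[{"gripper":1,"dx":-0.003,"dy":0.002,"dz":-0.05,"wx":0,"wy":0,"wz":0},{"gripper":1,"dx":-0.003,"dy":0.002,"dz":-0.1,"wx":0,"wy":0,"wz":0},{"gripper":1,"dx":-0.003,"dy":0.002,"dz":-0.14,"wx":0,"wy":0,"wz":0},{"gripper":1,"dx":-0.003,"dy":0.002,"dz":-0.17,"wx":0,"wy":0,"wz":0},{"gripper":1,"dx":-0.003,"dy":0.002,"dz":-0.183,"wx":0,"wy":0,"wz":0},{"gripper":1,"dx":-0.003,"dy":0.002,"dz":-0.183,"wx":0,"wy":0,"wz":0},{"gripper":0.5,"dx":-0.003,"dy":0.002,"dz":-0.183,"wx":0,"wy":0,"wz":0},{"gripper":0.5,"dx":-0.003,"dy":0.002,"dz":-0.183,"wx":0,"wy":0,"wz":0}], force=60)

```text
time: 8.8
eef_pos: [0.4344, 0.0245, 0.1706]
tcp_rot: [0.005, 3.139, 0.0]
ft_force: [-11.6, 2.0, 29.9]
opening: 0.0604
gripper_force: 58.9
```

Request:
carry_out(commands=[{"gripper":0.5,"dx":0,"dy":0,"dz":0,"wx":0,"wy":0,"wz":0},{"gripper":0.5,"dx":0,"dy":0,"dz":0,"wx":0,"wy":0,"wz":0},{"gripper":0.5,"dx":0,"dy":0,"dz":0,"wx":0,"wy":0,"wz":0}])

```text
time: 9.1
eef_pos: [0.4343, 0.0244, 0.1708]
tcp_rot: [0.006, 3.139, 0.001]
ft_force: [-1.5, 1.6, 6.3]
opening: 0.0604
gripper_force: 64.7
```

```bash
cat >> h.py <<'E'
O=np.array([.574,-.023,.022]);SY=-.056
def place(x,y,z,h):
    A=R.from_euler('z',SY)*R.from_euler('y',-np.pi/4)
    return O+A.apply([x,y,z+h])
E
python3 - <<'E'
from h import *
h=.1708
go(place(.09,.11,.08,h),pose(SY,np.pi/4));go(place(.085,.11,.004,h),pose(SY,np.pi/4))
E
```

```text
t 9.1 at [0.4343 0.0244 0.1708] d [0.0324 0.0688 0.0921] w/pi [-0.0077 -0.249  -0.0159] deg 44.92648691366243 F [-1.4662  1.6176  6.327 ] op 0.060361383581736
t 9.1 at [0.4343 0.0244 0.1708] d [0.0825 0.066  0.0349] w/pi [-0.0077 -0.249  -0.0159] deg 44.92648691366243 F [-1.4662  1.6176  6.327 ] op 0.060361383581736
```

Request:
carry_out(commands=[{"gripper":0.5,"dx":0,"dy":0,"dz":0.03,"wx":0,"wy":0,"wz":0},{"gripper":0.5,"dx":0,"dy":0,"dz":0.07,"wx":0,"wy":0,"wz":0},{"gripper":0.5,"dx":0,"dy":0,"dz":0.11,"wx":0,"wy":0,"wz":0},{"gripper":0.5,"dx":0,"dy":0,"dz":0.13,"wx":0,"wy":0,"wz":0},{"gripper":0.5,"dx":0,"dy":0,"dz":0.13,"wx":0,"wy":0,"wz":0}])

```text
time: 9.6
eef_pos: [0.4345, 0.0242, 0.303]
tcp_rot: [0.006, 3.134, 0.001]
ft_force: [0.4, 0.8, -2.3]
opening: 0.0602
gripper_force: 67.2
```

```bash
python3 - <<'E'
from h import *
h=.1708
go(place(.09,.11,.08,h),pose(SY,np.pi/4))
E
```

```text
t 9.6 at [0.4345 0.0242 0.303 ] d [ 0.0321  0.069  -0.04  ] w/pi [-0.0076 -0.2476 -0.0158] deg 44.68767019423943 F [ 0.3712  0.7757 -2.3386] op 0.0602388974971881
```

Request:
carry_out(commands=[{"gripper":0.5,"dx":0,"dy":0.02,"dz":0.02,"wx":-0.008,"wy":-0.248,"wz":-0.016},{"gripper":0.5,"dx":0,"dy":0.04,"dz":0.02,"wx":-0.008,"wy":-0.248,"wz":-0.016},{"gripper":0.5,"dx":0,"dy":0.06,"dz":0.02,"wx":-0.008,"wy":-0.248,"wz":-0.016},{"gripper":0.5,"dx":0.01,"dy":0.069,"dz":0.02,"wx":-0.008,"wy":-0.248,"wz":-0.016},{"gripper":0.5,"dx":0.02,"dy":0.069,"dz":0.01,"wx":-0.008,"wy":-0.248,"wz":-0.016},{"gripper":0.5,"dx":0.032,"dy":0.069,"dz":-0.02,"wx":-0.008,"wy":-0.248,"wz":-0.016},{"gripper":0.5,"dx":0.032,"dy":0.069,"dz":-0.04,"wx":-0.008,"wy":-0.248,"wz":-0.016},{"gripper":0.5,"dx":0.032,"dy":0.069,"dz":-0.04,"wx":-0.008,"wy":-0.248,"wz":-0.016}])

```text
time: 10.4
eef_pos: [0.4633, 0.0926, 0.2554]
tcp_rot: [0.066, 2.369, -0.031]
ft_force: [-1.2, -0.8, -1.8]
opening: 0.0603
gripper_force: 67.1
```

```bash
python3 - <<'E'
from h import *
h=.1708
go(place(.086,.11,.004,h),pose(SY,np.pi/4))
cv2.imwrite("pics/s3.png",r.read_camera("scene")[150:350,130:450,::-1].repeat(2,0).repeat(2,1))
E
```

```text
t 10.4 at [0.4633 0.0926 0.2554] d [ 0.0542 -0.0023 -0.049 ] w/pi [ 0.0008 -0.0044  0.0003] deg 0.8116165776134106 F [-1.1806 -0.7856 -1.7704] op 0.060332244658554475
```

View pics/s3.png

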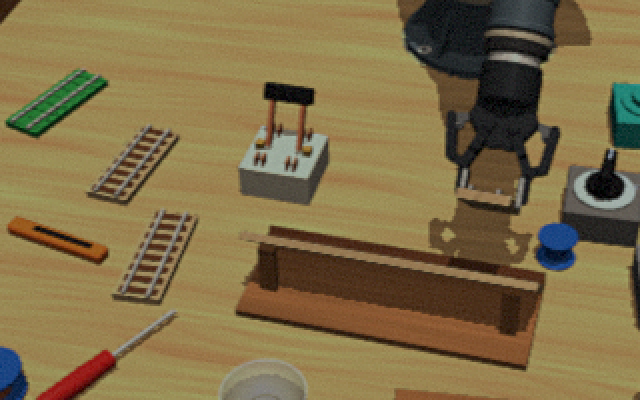

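The section is held and tilted in front of the stand, at crop pixel (490,190). Seating it slowly.

Request:
carry_out(commands=[{"gripper":0.5,"dx":0.018,"dy":0,"dz":-0.016,"wx":0,"wy":-0.004,"wz":0},{"gripper":0.5,"dx":0.036,"dy":-0.001,"dz":-0.032,"wx":0,"wy":-0.004,"wz":0},{"gripper":0.5,"dx":0.046,"dy":-0.002,"dz":-0.041,"wx":0,"wy":-0.004,"wz":0},{"gripper":0.5,"dx":0.051,"dy":-0.002,"dz":-0.046,"wx":0,"wy":-0.004,"wz":0},{"gripper":0.5,"dx":0.053,"dy":-0.002,"dz":-0.048,"wx":0,"wy":-0.004,"wz":0},{"gripper":0.5,"dx":0.053,"dy":-0.002,"dz":-0.048,"wx":0,"wy":-0.004,"wz":0}])

```text
time: 11.05
eef_pos: [0.5185, 0.0911, 0.2118]
tcp_rot: [0.067, 2.349, -0.029]
ft_force: [0.8, -0.7, -0.7]
opening: 0.0602
gripper_force: 67.1
```

Request:
carry_out(commands=[{"gripper":0.5,"dx":0,"dy":0,"dz":-0.004,"wx":0,"wy":0,"wz":0},{"gripper":0.5,"dx":0,"dy":0,"dz":-0.006,"wx":0,"wy":0,"wz":0},{"gripper":0.5,"dx":0,"dy":0,"dz":-0.006,"wx":0,"wy":0,"wz":0}])

```text
time: 11.35
eef_pos: [0.518, 0.091, 0.2052]
tcp_rot: [0.067, 2.349, -0.029]
ft_force: [0.4, -0.2, -2.0]
opening: 0.0602
gripper_force: 67.1
```

Request:
carry_out(commands=[{"gripper":0.5,"dx":0.001,"dy":0,"dz":-0.001,"wx":0,"wy":0,"wz":0},{"gripper":0.5,"dx":0.002,"dy":0,"dz":-0.002,"wx":0,"wy":0,"wz":0},{"gripper":0.5,"dx":0.003,"dy":0,"dz":-0.003,"wx":0,"wy":0,"wz":0},{"gripper":0.5,"dx":0.003,"dy":0,"dz":-0.003,"wx":0,"wy":0,"wz":0}])

```text
time: 11.75
eef_pos: [0.5214, 0.091, 0.2024]
tcp_rot: [0.067, 2.348, -0.029]
ft_force: [-2.6, 0.5, 1.9]
opening: 0.0601
gripper_force: 67.6
```

Request:
carry_out(commands=[{"gripper":0.85,"dx":0,"dy":0,"dz":0,"wx":0,"wy":0,"wz":0},{"gripper":1,"dx":0,"dy":0,"dz":0,"wx":0,"wy":0,"wz":0},{"gripper":1,"dx":0,"dy":0,"dz":0,"wx":0,"wy":0,"wz":0},{"gripper":1,"dx":-0.015,"dy":0,"dz":0.015,"wx":0,"wy":0,"wz":0},{"gripper":1,"dx":-0.04,"dy":0,"dz":0.04,"wx":0,"wy":0,"wz":0},{"gripper":1,"dx":-0.07,"dy":0,"dz":0.07,"wx":0,"wy":0,"wz":0},{"gripper":1,"dx":-0.1,"dy":-0.02,"dz":0.1,"wx":0,"wy":0,"wz":0},{"gripper":1,"dx":-0.12,"dy":-0.06,"dz":0.13,"wx":0,"wy":0,"wz":0}])

```text
time: 12.55
eef_pos: [0.4011, 0.0346, 0.3311]
tcp_rot: [0.063, 2.349, -0.027]
ft_force: [1.6, -0.3, 0.3]
opening: 0.0851
gripper_force: 0.0
```

```bash
python3 - <<'E'
from h import *
b=r.read_camera("top");m=r.camera_model("top")
for s in sections(b,m):print(s)
go([.6122,-.3365,.34],pose(.031))
s=r.read_camera("scene")
cv2.imwrite("pics/s4.png",np.hstack([cv2.resize(b[160:280,235:395],(400,300)),cv2.resize(s[240:345,235:415],(400,300))])[:,:,::-1])
E
```

```text
(476, 271, array([ 0.4369, -0.4344]), np.float64(-0.12257043101904652), np.float64(0.1455837581690813), np.float64(0.0478529985382635))
(436, 204, array([ 0.6118, -0.336 ]), np.float64(0.027127591393269864), np.float64(0.047402914525848126), np.float64(0.14731605436498177))
(270, 128, array([0.8193, 0.0965]), np.float64(-1.5118194910657585), np.float64(0.16243664818650236), np.float64(0.07259616509465351))
t 12.6 at [0.3998 0.0307 0.3352] d [ 0.2124 -0.3672  0.0048] w/pi [0.0037 0.2541 0.0265] deg 45.99414725568237 F [-2.774   0.0788  4.5069] op 0.0854126650368108
```

View pics/s4.png

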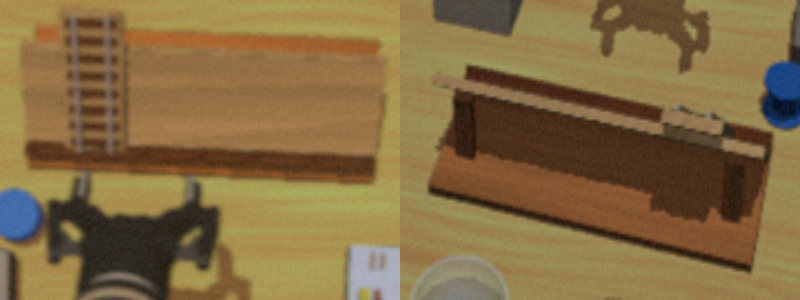

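Section A leans flat on the stand at its left end (crop (95,85)), and the other two have not moved. Next is section B.

Request:
carry_out(commands=[{"gripper":1,"dx":0.02,"dy":-0.04,"dz":0.02,"wx":0.004,"wy":0.254,"wz":0.027},{"gripper":1,"dx":0.04,"dy":-0.08,"dz":0.03,"wx":0.004,"wy":0.254,"wz":0.027},{"gripper":1,"dx":0.06,"dy":-0.12,"dz":0.03,"wx":0.004,"wy":0.254,"wz":0.027},{"gripper":1,"dx":0.09,"dy":-0.16,"dz":0.03,"wx":0.004,"wy":0.254,"wz":0.027},{"gripper":1,"dx":0.11,"dy":-0.2,"dz":0.03,"wx":0.004,"wy":0.254,"wz":0.027},{"gripper":1,"dx":0.135,"dy":-0.24,"dz":0.03,"wx":0.004,"wy":0.254,"wz":0.027},{"gripper":1,"dx":0.16,"dy":-0.28,"dz":0.03,"wx":0.004,"wy":0.254,"wz":0.027},{"gripper":1,"dx":0.18,"dy":-0.32,"dz":0.03,"wx":0.004,"wy":0.254,"wz":0.027}])

```text
time: 13.45
eef_pos: [0.5851, -0.288, 0.3578]
tcp_rot: [0.05, -3.134, -0.004]
ft_force: [0.3, -0.1, 1.3]
opening: 0.0854
gripper_force: 0.0
```

Request:
carry_out(commands=[{"gripper":1,"dx":0.03,"dy":-0.045,"dz":0,"wx":0,"wy":0,"wz":0},{"gripper":1,"dx":0.03,"dy":-0.045,"dz":0,"wx":0,"wy":0,"wz":0},{"gripper":1,"dx":0.03,"dy":-0.045,"dz":0,"wx":0,"wy":0,"wz":0}])

```text
time: 13.75
eef_pos: [0.6138, -0.3321, 0.3573]
tcp_rot: [0.047, -3.133, -0.005]
ft_force: [0.2, 0.5, -0.8]
opening: 0.0853
gripper_force: 0.0
```

```bash
cat >> h.py <<'E'
def wristsec(zmax=.02):
    m=r.camera_model("wrist");im=r.read_camera("wrist");hsv=cv2.cvtColor(im,cv2.COLOR_RGB2HSV)
    k=((hsv[...,0]<13)|(hsv[...,0]>172))&(hsv[...,1]>90)&(hsv[...,2]>30)
    k=cv2.morphologyEx(k.astype(np.uint8),cv2.MORPH_CLOSE,np.ones((15,15)))
    k=cv2.morphologyEx(k,cv2.MORPH_OPEN,np.ones((9,9)))
    for c in cv2.findContours(k,cv2.RETR_EXTERNAL,cv2.CHAIN_APPROX_NONE)[0]:
        if cv2.contourArea(c)<2500:continue
        q=cv2.minAreaRect(c);w=onz(m,cv2.boxPoints(q),.013)
        e=max([w[1]-w[0],w[2]-w[1]],key=np.linalg.norm);e=e*np.sign(e[0])
        print("wrist",np.round(q[0]),w.mean(0)[:2],"yaw",np.arctan2(e[1],e[0]),np.linalg.norm(w[1]-w[0]),np.linalg.norm(w[2]-w[1]))
    return im
E
python3 - <<'E'
from h import *
go([.612,-.336,.17],pose(.03));cv2.imwrite("pics/w5.png",wristsec()[:,:,::-1])
E
```

```text
t 13.75 at [ 0.6138 -0.3321  0.3573] d [-0.0018 -0.0039 -0.1873] w/pi [-0.0009 -0.0027 -0.0001] deg 0.5067457125827391 F [ 0.1552  0.4762 -0.7508] op 0.08530576341911943
wrist [547. 225.] [ 0.6205 -0.1346] yaw 0.029816090553338993 0.14768194344407365 0.14064549557479186
wrist [308. 210.] [ 0.6139 -0.3367] yaw 0.05035585434542709 0.048000175326185175 0.14850603087492142
```

Request:
carry_out(commands=[{"gripper":1,"dx":-0.002,"dy":-0.004,"dz":-0.05,"wx":0,"wy":-0.003,"wz":0.003},{"gripper":1,"dx":-0.002,"dy":-0.004,"dz":-0.1,"wx":0,"wy":-0.003,"wz":0.003},{"gripper":1,"dx":-0.002,"dy":-0.004,"dz":-0.14,"wx":0,"wy":-0.003,"wz":0.003},{"gripper":1,"dx":-0.002,"dy":-0.004,"dz":-0.17,"wx":0,"wy":-0.003,"wz":0.003},{"gripper":1,"dx":-0.002,"dy":-0.004,"dz":-0.185,"wx":0,"wy":-0.003,"wz":0.003},{"gripper":1,"dx":-0.002,"dy":-0.004,"dz":-0.185,"wx":0,"wy":-0.003,"wz":0.003},{"gripper":0.5,"dx":-0.002,"dy":-0.004,"dz":-0.185,"wx":0,"wy":-0.003,"wz":0.003},{"gripper":0.5,"dx":-0.002,"dy":-0.004,"dz":-0.185,"wx":0,"wy":-0.003,"wz":0.003}])

```text
time: 14.6
eef_pos: [0.6114, -0.3348, 0.1776]
tcp_rot: [-0.065, 3.135, 0.0]
ft_force: [-10.6, 7.9, 25.6]
opening: 0.0597
gripper_force: 59.6
```

Request:
carry_out(commands=[{"gripper":0.5,"dx":0,"dy":0,"dz":0,"wx":0,"wy":0,"wz":0},{"gripper":0.5,"dx":0,"dy":0,"dz":0,"wx":0,"wy":0,"wz":0},{"gripper":0.5,"dx":0,"dy":0,"dz":0,"wx":0,"wy":0,"wz":0}])

```text
time: 14.9
eef_pos: [0.6113, -0.335, 0.178]
tcp_rot: [-0.065, 3.134, 0.001]
ft_force: [-1.6, 2.5, 7.6]
opening: 0.059
gripper_force: 62.5
```

Height reads 178 mm instead of 172, so I'll regrip a little lower.

Request:
carry_out(commands=[{"gripper":1,"dx":0,"dy":0,"dz":0,"wx":0,"wy":0,"wz":0},{"gripper":1,"dx":0,"dy":0,"dz":0,"wx":0,"wy":0,"wz":0},{"gripper":1,"dx":0,"dy":0,"dz":-0.002,"wx":0,"wy":0,"wz":0},{"gripper":1,"dx":0,"dy":0,"dz":-0.002,"wx":0,"wy":0,"wz":0}])

```text
time: 15.3
eef_pos: [0.6108, -0.3351, 0.173]
tcp_rot: [-0.064, 3.138, 0.003]
ft_force: [0.2, 0.2, -1.0]
opening: 0.0852
gripper_force: 0.0
```

Request:
carry_out(commands=[{"gripper":0.5,"dx":0,"dy":0,"dz":0,"wx":0,"wy":0,"wz":0},{"gripper":0.5,"dx":0,"dy":0,"dz":0,"wx":0,"wy":0,"wz":0},{"gripper":0.5,"dx":0,"dy":0,"dz":0,"wx":0,"wy":0,"wz":0},{"gripper":0.5,"dx":0,"dy":0,"dz":0,"wx":0,"wy":0,"wz":0},{"gripper":0.5,"dx":0,"dy":0,"dz":0,"wx":0,"wy":0,"wz":0}])

```text
time: 15.8
eef_pos: [0.611, -0.3352, 0.1736]
tcp_rot: [-0.064, 3.137, 0.002]
ft_force: [-1.5, 0.1, 4.9]
opening: 0.0603
gripper_force: 65.3
```

Request:
carry_out(commands=[{"gripper":0.5,"dx":0,"dy":0,"dz":0.03,"wx":0,"wy":0,"wz":0},{"gripper":0.5,"dx":-0.01,"dy":0,"dz":0.07,"wx":0,"wy":0,"wz":0},{"gripper":0.5,"dx":-0.03,"dy":0.0,"dz":0.11,"wx":0,"wy":0,"wz":0},{"gripper":0.5,"dx":-0.06,"dy":0.02,"dz":0.14,"wx":0,"wy":0,"wz":0},{"gripper":0.5,"dx":-0.1,"dy":0.05,"dz":0.15,"wx":0,"wy":0,"wz":0},{"gripper":0.5,"dx":-0.13,"dy":0.09,"dz":0.15,"wx":0,"wy":0,"wz":0},{"gripper":0.5,"dx":-0.15,"dy":0.13,"dz":0.15,"wx":0,"wy":0,"wz":0},{"gripper":0.5,"dx":-0.17,"dy":0.17,"dz":0.15,"wx":0,"wy":0,"wz":0}])

```text
time: 16.6
eef_pos: [0.4392, -0.1639, 0.3229]
tcp_rot: [-0.063, 3.137, 0.003]
ft_force: [1.9, -0.6, -1.2]
opening: 0.0599
gripper_force: 65.4
```

```bash
python3 - <<'E'
from h import *
h=.1736
go(place(.09,.0,.06,h),pose(SY,np.pi/4))
E
```

```text
t 16.6 at [ 0.4392 -0.1639  0.3229] d [ 0.0334  0.1465 -0.0721] w/pi [-0.0025 -0.249  -0.0292] deg 45.12273392439466 F [ 1.9179 -0.6465 -1.162 ] op 0.05994097356273721
```

Request:
carry_out(commands=[{"gripper":0.5,"dx":0,"dy":0.03,"dz":0.01,"wx":-0.003,"wy":-0.249,"wz":-0.029},{"gripper":0.5,"dx":0,"dy":0.07,"dz":0.01,"wx":-0.003,"wy":-0.249,"wz":-0.029},{"gripper":0.5,"dx":0,"dy":0.11,"dz":0.01,"wx":-0.003,"wy":-0.249,"wz":-0.029},{"gripper":0.5,"dx":0.01,"dy":0.145,"dz":0.01,"wx":-0.003,"wy":-0.249,"wz":-0.029},{"gripper":0.5,"dx":0.02,"dy":0.147,"dz":0,"wx":-0.003,"wy":-0.249,"wz":-0.029},{"gripper":0.5,"dx":0.03,"dy":0.147,"dz":-0.03,"wx":-0.003,"wy":-0.249,"wz":-0.029},{"gripper":0.5,"dx":0.033,"dy":0.147,"dz":-0.06,"wx":-0.003,"wy":-0.249,"wz":-0.029},{"gripper":0.5,"dx":0.033,"dy":0.147,"dz":-0.065,"wx":-0.003,"wy":-0.249,"wz":-0.029}])

```text
time: 17.4
eef_pos: [0.4719, -0.0178, 0.2543]
tcp_rot: [0.063, 2.363, -0.029]
ft_force: [-0.9, 0.6, -1.9]
opening: 0.0599
gripper_force: 65.4
```

```bash
python3 - <<'E'
from h import *
h=.1736
go(place(.086,.0,.002,h),pose(SY,np.pi/4))
E
```

```text
t 17.4 at [ 0.4719 -0.0178  0.2543] d [ 0.0388 -0.0017 -0.0474] w/pi [ 0.0007 -0.0024 -0.0004] deg 0.4501567957018069 F [-0.8562  0.5886 -1.8587] op 0.059937675417599014
```

Request:
carry_out(commands=[{"gripper":0.5,"dx":0.012,"dy":0,"dz":-0.015,"wx":0,"wy":-0.002,"wz":0},{"gripper":0.5,"dx":0.024,"dy":-0.001,"dz":-0.03,"wx":0,"wy":-0.002,"wz":0},{"gripper":0.5,"dx":0.032,"dy":-0.002,"dz":-0.038,"wx":0,"wy":-0.002,"wz":0},{"gripper":0.5,"dx":0.036,"dy":-0.002,"dz":-0.043,"wx":0,"wy":-0.002,"wz":0},{"gripper":0.5,"dx":0.038,"dy":-0.002,"dz":-0.046,"wx":0,"wy":-0.002,"wz":0},{"gripper":0.5,"dx":0.038,"dy":-0.002,"dz":-0.046,"wx":0,"wy":-0.002,"wz":0},{"gripper":0.5,"dx":0.038,"dy":-0.002,"dz":-0.046,"wx":0,"wy":-0.002,"wz":0}])

```text
time: 18.1
eef_pos: [0.5117, -0.0201, 0.2125]
tcp_rot: [0.064, 2.349, -0.03]
ft_force: [0.3, 0.2, -1.2]
opening: 0.0598
gripper_force: 65.4
```

```bash
python3 - <<'E'
from h import *
h=.1736
go(place(.085,.0,.00,h),pose(SY,np.pi/4))
E
```

```text
t 18.1 at [ 0.5117 -0.0201  0.2125] d [-0.0002  0.0006 -0.0077] w/pi [ 0.0008  0.0021 -0.0002] deg 0.40329923091913805 F [ 0.3333  0.1633 -1.207 ] op 0.05979361926776431
```

Request:
carry_out(commands=[{"gripper":0.5,"dx":0,"dy":0,"dz":-0.003,"wx":0,"wy":0,"wz":0},{"gripper":0.5,"dx":0,"dy":0,"dz":-0.005,"wx":0,"wy":0,"wz":0},{"gripper":0.5,"dx":0,"dy":0,"dz":-0.007,"wx":0,"wy":0,"wz":0},{"gripper":0.5,"dx":0,"dy":0,"dz":-0.007,"wx":0,"wy":0,"wz":0}])

```text
time: 18.5
eef_pos: [0.5116, -0.0201, 0.2048]
tcp_rot: [0.064, 2.35, -0.03]
ft_force: [-0.0, 0.7, -0.7]
opening: 0.0603
gripper_force: 65.4
```

Request:
carry_out(commands=[{"gripper":0.5,"dx":0.001,"dy":0,"dz":-0.001,"wx":0,"wy":0,"wz":0},{"gripper":0.5,"dx":0.002,"dy":0,"dz":-0.002,"wx":0,"wy":0,"wz":0},{"gripper":0.5,"dx":0.002,"dy":0,"dz":-0.002,"wx":0,"wy":0,"wz":0}])

```text
time: 18.8
eef_pos: [0.5131, -0.0201, 0.2037]
tcp_rot: [0.064, 2.348, -0.029]
ft_force: [-16.5, -0.5, 15.8]
opening: 0.0598
gripper_force: 68.0
```

Firm contact with the face. Releasing.

Request:
carry_out(commands=[{"gripper":0.85,"dx":-0.001,"dy":0,"dz":0.001,"wx":0,"wy":0,"wz":0},{"gripper":1,"dx":-0.001,"dy":0,"dz":0.001,"wx":0,"wy":0,"wz":0},{"gripper":1,"dx":-0.001,"dy":0,"dz":0.001,"wx":0,"wy":0,"wz":0},{"gripper":1,"dx":-0.015,"dy":0,"dz":0.015,"wx":0,"wy":0,"wz":0},{"gripper":1,"dx":-0.04,"dy":0,"dz":0.04,"wx":0,"wy":0,"wz":0},{"gripper":1,"dx":-0.07,"dy":0,"dz":0.07,"wx":0,"wy":0,"wz":0},{"gripper":1,"dx":-0.1,"dy":-0.02,"dz":0.1,"wx":0,"wy":0,"wz":0},{"gripper":1,"dx":-0.12,"dy":-0.06,"dz":0.13,"wx":0,"wy":0,"wz":0}])

```text
time: 19.6
eef_pos: [0.3933, -0.0762, 0.3317]
tcp_rot: [0.06, 2.35, -0.027]
ft_force: [2.2, -0.3, 0.2]
opening: 0.0856
gripper_force: 0.0
```

```bash
python3 - <<'E'
from h import *
b=r.read_camera("top");m=r.camera_model("top")
for s in sections(b,m):print(s)
go([.437,-.4345,.34],pose(-.122))
s=r.read_camera("scene")
cv2.imwrite("pics/s6.png",np.hstack([cv2.resize(b[160:280,235:395],(400,300)),cv2.resize(s[240:345,235:415],(400,300))])[:,:,::-1])
E
```

```text
(477, 271, array([ 0.437 , -0.4348]), np.float64(-0.12263135077384446), np.float64(0.1449181049408359), np.float64(0.047065122432117995))
(577, 248, array([ 0.4951, -0.7009]), np.float64(1.2937860225510827), np.float64(0.05300645362539202), np.float64(0.14774219525423293))
(270, 128, array([0.8194, 0.0968]), np.float64(-1.5126592128196479), np.float64(0.16202153021861815), np.float64(0.07390342623293002))
t 19.65 at [ 0.3929 -0.0813  0.3364] d [ 0.0441 -0.3532  0.0036] w/pi [ 0.0243  0.2529 -0.0199] deg 45.87765038737829 F [ 1.2017 -1.4154  4.694 ] op 0.08539231146128515
```

View pics/s6.png

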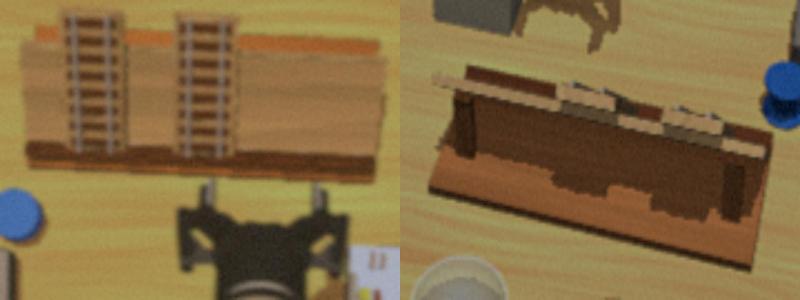

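Two sections sit flat side by side (crop x about 95 and 205). Section C is unmoved at top pixel (477,271), so I'll fetch it now.

Request:
carry_out(commands=[{"gripper":1,"dx":0.0,"dy":-0.045,"dz":0.02,"wx":0.024,"wy":0.253,"wz":-0.02},{"gripper":1,"dx":0.01,"dy":-0.09,"dz":0.03,"wx":0.024,"wy":0.253,"wz":-0.02},{"gripper":1,"dx":0.02,"dy":-0.135,"dz":0.03,"wx":0.024,"wy":0.253,"wz":-0.02},{"gripper":1,"dx":0.03,"dy":-0.18,"dz":0.03,"wx":0.024,"wy":0.253,"wz":-0.02},{"gripper":1,"dx":0.04,"dy":-0.225,"dz":0.03,"wx":0.024,"wy":0.253,"wz":-0.02},{"gripper":1,"dx":0.044,"dy":-0.27,"dz":0.03,"wx":0.024,"wy":0.253,"wz":-0.02},{"gripper":1,"dx":0.044,"dy":-0.315,"dz":0.03,"wx":0.024,"wy":0.253,"wz":-0.02},{"gripper":1,"dx":0.044,"dy":-0.352,"dz":0.03,"wx":0.024,"wy":0.253,"wz":-0.02}])

```text
time: 20.5
eef_pos: [0.4406, -0.4318, 0.3585]
tcp_rot: [-0.191, -3.127, -0.006]
ft_force: [1.1, 0.3, 0.1]
opening: 0.0855
gripper_force: 0.0
```

Request:
carry_out(commands=[{"gripper":1,"dx":0,"dy":0,"dz":0,"wx":0,"wy":0,"wz":0},{"gripper":1,"dx":0,"dy":0,"dz":0,"wx":0,"wy":0,"wz":0},{"gripper":1,"dx":0,"dy":0,"dz":0,"wx":0,"wy":0,"wz":0}])

```text
time: 20.8
eef_pos: [0.4397, -0.4284, 0.3602]
tcp_rot: [-0.19, -3.129, -0.006]
ft_force: [-0.3, 0.2, 0.3]
opening: 0.0853
gripper_force: 0.0
```

```bash
python3 - <<'E'
from h import *
cv2.imwrite("pics/w7.png",wristsec()[:,:,::-1])
go([.4365,-.4347,.172],pose(-.122))
E
```

```text
wrist [601. 343.] [ 0.6006 -0.1735] yaw -0.0552475051807345 0.13166041330415273 0.06683707760670345
wrist [306. 208.] [ 0.4387 -0.4343] yaw -0.1036360611345541 0.04684609118745582 0.14861891508916789
t 20.85 at [ 0.4397 -0.4282  0.3606] d [-0.0032 -0.0065 -0.1886] w/pi [-0.0013 -0.0021 -0.0003] deg 0.4452104995744208 F [-0.279   0.5292  0.8322] op 0.08524669225589211
```

Request:
carry_out(commands=[{"gripper":1,"dx":-0.003,"dy":-0.006,"dz":-0.05,"wx":0,"wy":-0.002,"wz":0},{"gripper":1,"dx":-0.003,"dy":-0.006,"dz":-0.1,"wx":0,"wy":-0.002,"wz":0},{"gripper":1,"dx":-0.003,"dy":-0.006,"dz":-0.14,"wx":0,"wy":-0.002,"wz":0},{"gripper":1,"dx":-0.003,"dy":-0.006,"dz":-0.17,"wx":0,"wy":-0.002,"wz":0},{"gripper":1,"dx":-0.003,"dy":-0.006,"dz":-0.189,"wx":0,"wy":-0.002,"wz":0},{"gripper":1,"dx":-0.003,"dy":-0.006,"dz":-0.189,"wx":0,"wy":-0.002,"wz":0},{"gripper":1,"dx":-0.003,"dy":-0.006,"dz":-0.189,"wx":0,"wy":-0.002,"wz":0},{"gripper":1,"dx":-0.003,"dy":-0.006,"dz":-0.189,"wx":0,"wy":-0.002,"wz":0}])

```text
time: 21.65
eef_pos: [0.437, -0.4353, 0.1738]
tcp_rot: [0.191, 3.134, 0.003]
ft_force: [0.0, -0.2, 0.4]
opening: 0.0855
gripper_force: 0.0
```

Request:
carry_out(commands=[{"gripper":0.5,"dx":0,"dy":0,"dz":0,"wx":0,"wy":0,"wz":0},{"gripper":0.5,"dx":0,"dy":0,"dz":0,"wx":0,"wy":0,"wz":0},{"gripper":0.5,"dx":0,"dy":0,"dz":0,"wx":0,"wy":0,"wz":0},{"gripper":0.5,"dx":0,"dy":0,"dz":0,"wx":0,"wy":0,"wz":0},{"gripper":0.5,"dx":0,"dy":0,"dz":0,"wx":0,"wy":0,"wz":0}])

```text
time: 22.15
eef_pos: [0.4365, -0.4355, 0.1737]
tcp_rot: [0.192, 3.134, 0.004]
ft_force: [-1.6, 1.7, 9.8]
opening: 0.06
gripper_force: 63.8
```

Request:
carry_out(commands=[{"gripper":0.5,"dx":0,"dy":0,"dz":0.04,"wx":0,"wy":0,"wz":0},{"gripper":0.5,"dx":0,"dy":0,"dz":0.08,"wx":0,"wy":0,"wz":0},{"gripper":0.5,"dx":0,"dy":0,"dz":0.13,"wx":0,"wy":0,"wz":0},{"gripper":0.5,"dx":0,"dy":0.02,"dz":0.17,"wx":0,"wy":0,"wz":0},{"gripper":0.5,"dx":0,"dy":0.06,"dz":0.18,"wx":0,"wy":0,"wz":0},{"gripper":0.5,"dx":0,"dy":0.1,"dz":0.18,"wx":0,"wy":0,"wz":0},{"gripper":0.5,"dx":0,"dy":0.15,"dz":0.18,"wx":0,"wy":0,"wz":0},{"gripper":0.5,"dx":0,"dy":0.19,"dz":0.18,"wx":0,"wy":0,"wz":0}])

```text
time: 22.95
eef_pos: [0.4356, -0.2432, 0.3525]
tcp_rot: [0.192, 3.135, 0.006]
ft_force: [-0.1, -0.9, -1.5]
opening: 0.0596
gripper_force: 66.7
```

```bash
python3 - <<'E'
from h import *
h=.1737
go(place(.09,-.11,.06,h),pose(SY,np.pi/4))
E
```

```text
t 22.95 at [ 0.4356 -0.2432  0.3525] d [ 0.0308  0.1161 -0.1016] w/pi [-0.0234 -0.2488  0.0196] deg 45.11516942311009 F [-0.1089 -0.8555 -1.5001] op 0.05955828598933375
```

Request:
carry_out(commands=[{"gripper":0.5,"dx":0,"dy":0.03,"dz":0,"wx":-0.023,"wy":-0.249,"wz":0.02},{"gripper":0.5,"dx":0,"dy":0.06,"dz":0,"wx":-0.023,"wy":-0.249,"wz":0.02},{"gripper":0.5,"dx":0,"dy":0.09,"dz":0,"wx":-0.023,"wy":-0.249,"wz":0.02},{"gripper":0.5,"dx":0,"dy":0.115,"dz":0,"wx":-0.023,"wy":-0.249,"wz":0.02},{"gripper":0.5,"dx":0.01,"dy":0.116,"dz":-0.02,"wx":-0.023,"wy":-0.249,"wz":0.02},{"gripper":0.5,"dx":0.02,"dy":0.116,"dz":-0.05,"wx":-0.023,"wy":-0.249,"wz":0.02},{"gripper":0.5,"dx":0.03,"dy":0.116,"dz":-0.08,"wx":-0.023,"wy":-0.249,"wz":0.02},{"gripper":0.5,"dx":0.03,"dy":0.116,"dz":-0.095,"wx":-0.023,"wy":-0.249,"wz":0.02}])

```text
time: 23.75
eef_pos: [0.4656, -0.1288, 0.2549]
tcp_rot: [0.064, 2.358, -0.025]
ft_force: [0.3, 0.0, -2.0]
opening: 0.0595
gripper_force: 66.7
```

Request:
carry_out(commands=[{"gripper":0.5,"dx":0,"dy":0,"dz":0,"wx":0,"wy":0,"wz":0},{"gripper":0.5,"dx":0,"dy":0,"dz":0,"wx":0,"wy":0,"wz":0}])

```text
time: 23.95
eef_pos: [0.4663, -0.1293, 0.2573]
tcp_rot: [0.064, 2.356, -0.026]
ft_force: [0.3, -0.3, -0.9]
opening: 0.06
gripper_force: 66.7
```

```bash
python3 - <<'E'
from h import *
h=.1737
go(place(.086,-.11,.002,h),pose(SY,np.pi/4))
E
```

```text
t 23.95 at [ 0.4663 -0.1293  0.2573] d [ 0.0382  0.0001 -0.0503] w/pi [-0.0002 -0.0001 -0.0005] deg 0.10485033574689136 F [ 0.2828 -0.32   -0.9284] op 0.05999387445754414
```

Request:
carry_out(commands=[{"gripper":0.5,"dx":0.012,"dy":0,"dz":-0.016,"wx":0,"wy":0,"wz":0},{"gripper":0.5,"dx":0.024,"dy":0,"dz":-0.032,"wx":0,"wy":0,"wz":0},{"gripper":0.5,"dx":0.032,"dy":0,"dz":-0.042,"wx":0,"wy":0,"wz":0},{"gripper":0.5,"dx":0.036,"dy":0,"dz":-0.047,"wx":0,"wy":0,"wz":0},{"gripper":0.5,"dx":0.038,"dy":0,"dz":-0.05,"wx":0,"wy":0,"wz":0},{"gripper":0.5,"dx":0.038,"dy":0,"dz":-0.05,"wx":0,"wy":0,"wz":0},{"gripper":0.5,"dx":0.039,"dy":0,"dz":-0.051,"wx":0,"wy":0,"wz":0},{"gripper":0.5,"dx":0.039,"dy":0,"dz":-0.051,"wx":0,"wy":0,"wz":0}])

```text
time: 24.75
eef_pos: [0.5053, -0.1293, 0.2065]
tcp_rot: [0.064, 2.355, -0.026]
ft_force: [0.9, 0.5, -1.3]
opening: 0.0598
gripper_force: 66.7
```

```bash
python3 - <<'E'
from h import *
h=.1737
go(place(.085,-.11,-.001,h),pose(SY,np.pi/4))
E
```

```text
t 24.75 at [ 0.5053 -0.1293  0.2065] d [ 0.0006 -0.0001 -0.0023] w/pi [-0.      0.0002 -0.0006] deg 0.10970810737134697 F [ 0.8952  0.4577 -1.2851] op 0.059750173600365615
```

Request:
carry_out(commands=[{"gripper":0.5,"dx":0.001,"dy":0,"dz":-0.002,"wx":0,"wy":0,"wz":0},{"gripper":0.5,"dx":0.002,"dy":0,"dz":-0.003,"wx":0,"wy":0,"wz":0},{"gripper":0.5,"dx":0.002,"dy":0,"dz":-0.003,"wx":0,"wy":0,"wz":0}])

```text
time: 25.05
eef_pos: [0.5067, -0.1293, 0.2037]
tcp_rot: [0.064, 2.354, -0.026]
ft_force: [-16.0, 1.0, 15.3]
opening: 0.06
gripper_force: 69.1
```

Request:
carry_out(commands=[{"gripper":0.85,"dx":-0.001,"dy":0,"dz":0.001,"wx":0,"wy":0,"wz":0},{"gripper":1,"dx":-0.001,"dy":0,"dz":0.001,"wx":0,"wy":0,"wz":0},{"gripper":1,"dx":-0.001,"dy":0,"dz":0.001,"wx":0,"wy":0,"wz":0},{"gripper":1,"dx":-0.015,"dy":0,"dz":0.015,"wx":0,"wy":0,"wz":0},{"gripper":1,"dx":-0.04,"dy":0,"dz":0.04,"wx":0,"wy":0,"wz":0},{"gripper":1,"dx":-0.07,"dy":0,"dz":0.07,"wx":0,"wy":0,"wz":0},{"gripper":1,"dx":-0.1,"dy":0.01,"dz":0.1,"wx":0,"wy":0,"wz":0},{"gripper":1,"dx":-0.12,"dy":0.05,"dz":0.13,"wx":0,"wy":0,"wz":0}])

```text
time: 25.85
eef_pos: [0.3872, -0.0835, 0.3319]
tcp_rot: [0.069, 2.355, -0.029]
ft_force: [1.4, 0.6, -0.4]
opening: 0.0854
gripper_force: 0.0
```

```bash
python3 - <<'E'
from h import *
b=r.read_camera("top");m=r.camera_model("top")
go([.4217,.2181,.38],pose(0))
s=r.read_camera("scene")
cv2.imwrite("pics/s8.png",np.hstack([cv2.resize(b[160:280,235:395],(400,300)),cv2.resize(s[170:345,235:535],(400,233)).copy() if 0 else cv2.resize(s[195:345,235:435],(400,300))])[:,:,::-1])
L=np.array([.4217,.2181])
def proj2(p):return proj(m,p)
E
```

```text
t 25.9 at [ 0.3855 -0.0795  0.3358] d [0.0362 0.2976 0.0442] w/pi [0.0067 0.2518 0.0169] deg 45.443524335557036 F [-3.6094  1.5116  2.9209] op 0.08558057384482227
```

View pics/s8.png

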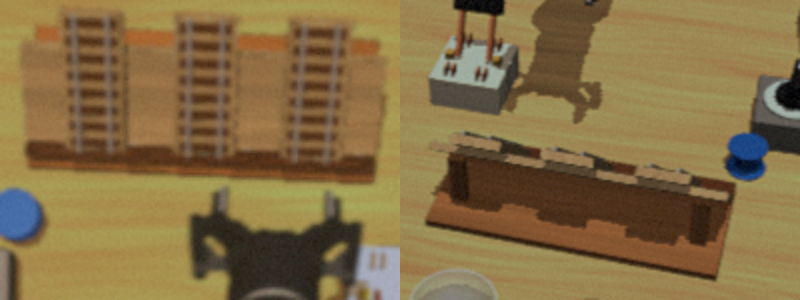

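All three sections lean flat and parallel (crop x about 95, 205 and 318). Moving over the lamp switch.

Request:
carry_out(commands=[{"gripper":0.5,"dx":0,"dy":0.03,"dz":0.03,"wx":0.007,"wy":0.252,"wz":0.017},{"gripper":0.5,"dx":0,"dy":0.07,"dz":0.04,"wx":0.007,"wy":0.252,"wz":0.017},{"gripper":0.5,"dx":0.01,"dy":0.11,"dz":0.045,"wx":0.007,"wy":0.252,"wz":0.017},{"gripper":0.5,"dx":0.02,"dy":0.15,"dz":0.045,"wx":0.007,"wy":0.252,"wz":0.017},{"gripper":0.5,"dx":0.03,"dy":0.19,"dz":0.045,"wx":0.007,"wy":0.252,"wz":0.017},{"gripper":0.5,"dx":0.036,"dy":0.23,"dz":0.045,"wx":0.007,"wy":0.252,"wz":0.017},{"gripper":0.5,"dx":0.036,"dy":0.27,"dz":0.045,"wx":0.007,"wy":0.252,"wz":0.017},{"gripper":0.5,"dx":0.036,"dy":0.297,"dz":0.045,"wx":0.007,"wy":0.252,"wz":0.017}], force=20)

```text
time: 26.75
eef_pos: [0.426, 0.2177, 0.3741]
tcp_rot: [0.004, -3.133, -0.002]
ft_force: [1.1, -0.4, 0.7]
opening: 0.0427
gripper_force: 0.0
```

Request:
carry_out(commands=[{"gripper":0.5,"dx":0,"dy":0,"dz":0,"wx":0,"wy":0,"wz":0},{"gripper":0.5,"dx":0,"dy":0,"dz":0,"wx":0,"wy":0,"wz":0}])

```text
time: 26.95
eef_pos: [0.4251, 0.2154, 0.3747]
tcp_rot: [0.005, -3.134, -0.001]
ft_force: [1.4, -0.6, -0.0]
opening: 0.0425
gripper_force: 0.0
```

```bash
python3 - <<'E'
from h import *
go([.4217,.2181,.245],pose(0))
mw=r.camera_model("wrist");a=r.read_camera("wrist")
p=proj(mw,[[.4217-.03,.2181,.099],[.4217+.03,.2181,.099]]);print(p)
for q in p:cv2.circle(a,tuple(int(v) for v in q),4,(255,0,0),1)
A=R.from_euler('z',SY)*R.from_euler('y',-np.pi/4);m=r.camera_model("top")
b=r.read_camera("top")
for y in(.11,0,-.11):
  for dy in(-.016,.016):
    for x in(0.,.16):
        q=proj(m,[O+A.apply([x,y+dy,.017])])[0];cv2.circle(b,tuple(np.round(q).astype(int)),1,(0,255,0),-1)
cv2.imwrite("pics/l9.png",np.hstack([cv2.resize(a,(400,300)),cv2.resize(b[160:280,235:395],(400,300))])[:,:,::-1])
E
```

```text
t 26.95 at [0.4251 0.2154 0.3747] d [-0.0034  0.0027 -0.1297] w/pi [-0.0003 -0.0026 -0.001 ] deg 0.496144042047361 F [ 1.3767 -0.5979 -0.0075] op 0.04245294358939227
[[319.6357 192.9507]
 [319.0022 280.448 ]]
```

View pics/l9.png

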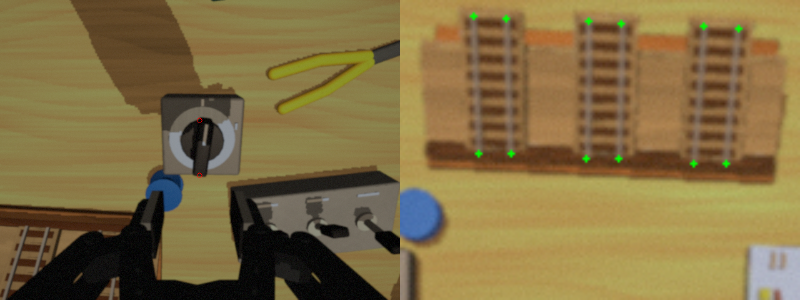

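The predicted rail ends (green) fall right on the rails, so the sections sit on the ledge at about x = 80 mm. The lamp bar lies where predicted, within about 3 mm. Lowering and gripping it.

Request:
carry_out(commands=[{"gripper":0.5,"dx":-0.003,"dy":0.004,"dz":-0.05,"wx":0,"wy":-0.003,"wz":0},{"gripper":0.5,"dx":-0.003,"dy":0.004,"dz":-0.1,"wx":0,"wy":-0.003,"wz":0},{"gripper":0.5,"dx":-0.003,"dy":0.004,"dz":-0.125,"wx":0,"wy":-0.003,"wz":0},{"gripper":0.5,"dx":-0.003,"dy":0.004,"dz":-0.13,"wx":0,"wy":-0.003,"wz":0},{"gripper":0.5,"dx":-0.003,"dy":0.004,"dz":-0.13,"wx":0,"wy":-0.003,"wz":0},{"gripper":0.5,"dx":-0.003,"dy":0.004,"dz":-0.13,"wx":0,"wy":-0.003,"wz":0}])

```text
time: 27.65
eef_pos: [0.4225, 0.2188, 0.2474]
tcp_rot: [-0.001, 3.137, 0.004]
ft_force: [-0.1, 1.0, 0.7]
opening: 0.0427
gripper_force: 0.0
```

Request:
carry_out(commands=[{"gripper":0.1,"dx":0,"dy":0,"dz":0,"wx":0,"wy":0,"wz":0},{"gripper":0.1,"dx":0,"dy":0,"dz":0,"wx":0,"wy":0,"wz":0},{"gripper":0.1,"dx":0,"dy":0,"dz":0,"wx":0,"wy":0,"wz":0},{"gripper":0.1,"dx":0,"dy":0,"dz":0,"wx":0,"wy":0,"wz":0}], force=20)

```text
time: 28.05
eef_pos: [0.4221, 0.2203, 0.2476]
tcp_rot: [-0.004, 3.137, 0.011]
ft_force: [-3.5, 9.9, 6.7]
opening: 0.0156
gripper_force: 24.3
```

Request:
carry_out(commands=[{"gripper":0.1,"dx":0,"dy":0.002,"dz":0,"wx":0,"wy":0,"wz":-0.045},{"gripper":0.1,"dx":0,"dy":0.002,"dz":0,"wx":0,"wy":0,"wz":-0.09},{"gripper":0.1,"dx":0,"dy":0.002,"dz":0,"wx":0,"wy":0,"wz":-0.135},{"gripper":0.1,"dx":0,"dy":0.002,"dz":0,"wx":0,"wy":0,"wz":-0.18},{"gripper":0.1,"dx":0,"dy":0.002,"dz":0,"wx":0,"wy":0,"wz":-0.225},{"gripper":0.1,"dx":0,"dy":0.002,"dz":0,"wx":0,"wy":0,"wz":-0.27},{"gripper":0.1,"dx":0,"dy":0.002,"dz":0,"wx":0,"wy":0,"wz":-0.315},{"gripper":0.1,"dx":0,"dy":0.002,"dz":0,"wx":0,"wy":0,"wz":-0.355}])

```text
time: 28.85
eef_pos: [0.4223, 0.222, 0.2475]
tcp_rot: [1.665, 2.66, 0.007]
ft_force: [-0.5, 7.2, 5.8]
opening: 0.0158
gripper_force: 23.3
```

Request:
carry_out(commands=[{"gripper":0.1,"dx":0,"dy":0,"dz":0,"wx":0,"wy":0,"wz":-0.015},{"gripper":0.1,"dx":0,"dy":0,"dz":0,"wx":0,"wy":0,"wz":-0.015},{"gripper":0.1,"dx":0,"dy":0,"dz":0,"wx":0,"wy":0,"wz":-0.015}])

```text
time: 29.15
eef_pos: [0.4223, 0.222, 0.2475]
tcp_rot: [1.72, 2.625, 0.007]
ft_force: [-2.1, 6.0, 5.4]
opening: 0.0152
gripper_force: 23.4
```

```bash
python3 - <<'E'
from h import *
go([.4217,.2181,.245],pose(-1.17))
E
```

```text
t 29.15 at [0.4223 0.222  0.2475] d [-0.0006 -0.0039 -0.0025] w/pi [-0.0006  0.0016 -0.0031] deg 0.6422872559857559 F [-2.1382  5.9573  5.3801] op 0.015221427966648875
```

Turned to about 1.17 rad. Releasing and moving to the robot side of the isolator.

Request:
carry_out(commands=[{"gripper":0.5,"dx":0,"dy":0,"dz":0,"wx":0,"wy":0,"wz":0},{"gripper":0.5,"dx":0,"dy":0,"dz":0,"wx":0,"wy":0,"wz":0},{"gripper":0.5,"dx":0,"dy":0,"dz":0.04,"wx":0,"wy":0,"wz":0},{"gripper":0.5,"dx":0,"dy":0,"dz":0.085,"wx":0,"wy":0,"wz":0},{"gripper":0,"dx":-0.01,"dy":-0.03,"dz":0.12,"wx":0,"wy":0,"wz":0.37},{"gripper":0,"dx":-0.02,"dy":-0.07,"dz":0.14,"wx":0,"wy":0,"wz":0.37},{"gripper":0,"dx":-0.03,"dy":-0.11,"dz":0.14,"wx":0,"wy":0,"wz":0.37},{"gripper":0,"dx":-0.04,"dy":-0.15,"dz":0.14,"wx":0,"wy":0,"wz":0.37}], force=20)

```text
time: 29.95
eef_pos: [0.3826, 0.0743, 0.3868]
tcp_rot: [0.904, 3.003, 0.002]
ft_force: [0.2, -1.2, -0.7]
opening: 0.0001
gripper_force: 0.0
```

Request:
carry_out(commands=[{"gripper":0,"dx":-0.01,"dy":-0.04,"dz":0,"wx":0,"wy":0,"wz":0.18},{"gripper":0,"dx":-0.02,"dy":-0.08,"dz":0,"wx":0,"wy":0,"wz":0.18},{"gripper":0,"dx":-0.03,"dy":-0.12,"dz":0,"wx":0,"wy":0,"wz":0.18},{"gripper":0,"dx":-0.04,"dy":-0.16,"dz":0,"wx":0,"wy":0,"wz":0.18},{"gripper":0,"dx":-0.05,"dy":-0.2,"dz":0,"wx":0,"wy":0,"wz":0.18},{"gripper":0,"dx":-0.05,"dy":-0.24,"dz":0,"wx":0,"wy":0,"wz":0.18},{"gripper":0,"dx":-0.05,"dy":-0.28,"dz":0,"wx":0,"wy":0,"wz":0.18},{"gripper":0,"dx":-0.05,"dy":-0.29,"dz":0,"wx":0,"wy":0,"wz":0.18}])

```text
time: 30.75
eef_pos: [0.3328, -0.2176, 0.3861]
tcp_rot: [0.046, 3.138, 0.0]
ft_force: [0.2, 0.9, 0.7]
opening: 0.0002
gripper_force: 0.0
```

```bash
python3 - <<'E'
from h import *
go([.33,-.216,.288],pose(0))
b=r.read_camera("top")
cv2.imwrite("pics/t10.png",cv2.resize(b[160:320,100:420],(800,400))[:,:,::-1])
E
```

```text
t 30.75 at [ 0.3328 -0.2176  0.3861] d [-0.0028  0.0016 -0.0981] w/pi [-0.      0.001   0.0094] deg 1.6973232189809104 F [0.2404 0.915  0.6981] op 0.0001511837712971128
```

View pics/t10.png

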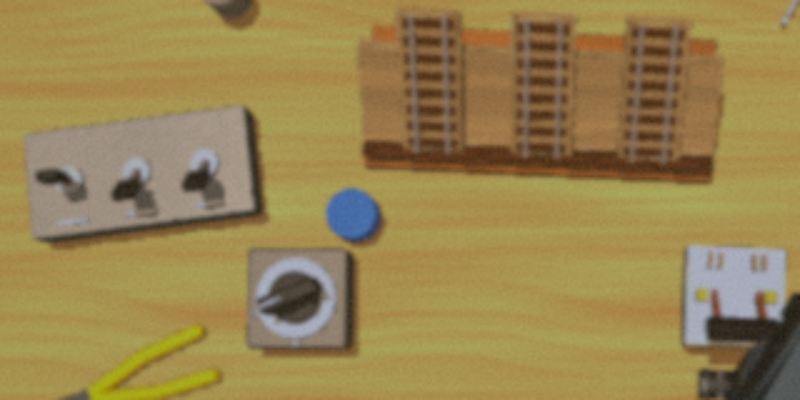

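Lamp on (mark now to the left), and the sections are in place. Toggle 3 looks different from the other two, so I'll check its angle numerically before going on.

```bash
python3 - <<'E'
from h import *
c,s=np.cos(.115),np.sin(.115)
mt=r.camera_model("top");ms=r.camera_model("scene")
st=r.read_camera("scene");t=r.read_camera("top")
for i,y in enumerate((-.07,0,.07)):
    for a in(-.5,0,.5):
        d=.052*np.sin(a);h=np.array([.5506-s*y+c*d,.3839+c*y+s*d,.045+.052*np.cos(a)])
        print(i+1,a,proj(mt,h)[0],proj(ms,h)[0])
    h0=np.array([.5506-s*y,.3839+c*y,.047]);print(" base",proj(mt,h0)[0],proj(ms,h0)[0])
cv2.imwrite("pics/p11.png",np.hstack([cv2.resize(t[195:265,105:205],(400,280)),cv2.resize(st[255:325,445:545],(400,280))])[:,:,::-1])
E
```

```text
1 -0.5 [178.7342 232.3183] [467.693  265.1728]
1 0 [177.1074 221.9372] [469.259  270.1426]
1 0.5 [176.8685 212.4118] [470.0298 279.2453]
 base [182.355  225.0286] [466.0709 285.3037]
2 -0.5 [150.638  235.8666] [497.0081 266.7232]
2 0 [148.9482 225.5081] [499.0757 271.7361]
2 0.5 [148.8952 215.9715] [500.1847 280.8879]
 base [155.1415 228.4718] [495.2137 286.9121]
3 -0.5 [122.6951 239.4082] [526.5168 268.2835]
3 0 [120.9441 229.0761] [529.0923 273.3399]
3 0.5 [121.0743 219.5319] [530.5441 282.5411]
 base [128.0664 231.9118] [524.5479 288.5304]
```

View pics/p11.png

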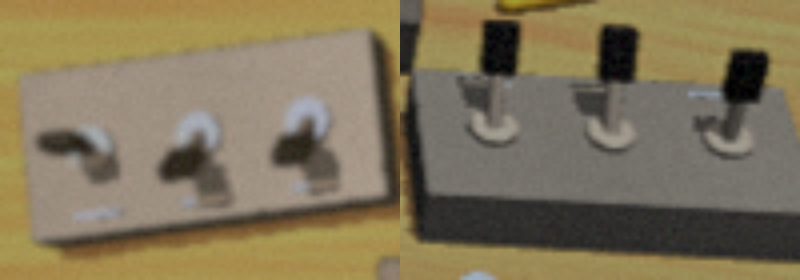

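Toggle 3 sits at about (120,230) in the top view and (531,274) in the scene view. Both match upright (about 0 rad), so it was never off and step 2 is not complete. The lamp must not be on when step 2 completes, so I'll turn it back off, push toggle 3 fully off, then redo the lamp.

Request:
carry_out(commands=[{"gripper":0.5,"dx":0.01,"dy":0.05,"dz":0,"wx":0,"wy":0,"wz":-0.36},{"gripper":0.5,"dx":0.02,"dy":0.1,"dz":0,"wx":0,"wy":0,"wz":-0.36},{"gripper":0.5,"dx":0.03,"dy":0.145,"dz":0,"wx":0,"wy":0,"wz":-0.36},{"gripper":0.5,"dx":0.04,"dy":0.19,"dz":0,"wx":0,"wy":0,"wz":-0.36},{"gripper":0.5,"dx":0.05,"dy":0.235,"dz":0,"wx":0,"wy":0,"wz":-0.36},{"gripper":0.5,"dx":0.06,"dy":0.28,"dz":0,"wx":0,"wy":0,"wz":-0.36},{"gripper":0.5,"dx":0.07,"dy":0.325,"dz":0,"wx":0,"wy":0,"wz":-0.36},{"gripper":0.5,"dx":0.08,"dy":0.37,"dz":0,"wx":0,"wy":0,"wz":-0.36}])

```text
time: 31.7
eef_pos: [0.3998, 0.0985, 0.3862]
tcp_rot: [1.477, 2.769, 0.0]
ft_force: [0.9, -1.2, 0.2]
opening: 0.0428
gripper_force: 0.0
```

Request:
carry_out(commands=[{"gripper":0.5,"dx":0.009,"dy":0.04,"dz":0,"wx":0,"wy":0,"wz":0},{"gripper":0.5,"dx":0.009,"dy":0.068,"dz":0,"wx":0,"wy":0,"wz":0},{"gripper":0.5,"dx":0.009,"dy":0.068,"dz":0,"wx":0,"wy":0,"wz":0},{"gripper":0.5,"dx":0.009,"dy":0.068,"dz":0,"wx":0,"wy":0,"wz":0}])

```text
time: 32.1
eef_pos: [0.4088, 0.1649, 0.3858]
tcp_rot: [1.469, 2.774, -0.001]
ft_force: [-0.2, -0.9, -1.0]
opening: 0.0428
gripper_force: 0.0
```

```bash
python3 - <<'E'
from h import *
go([.4223,.221,.2475],pose(-1.16))
E
```

```text
t 32.1 at [0.4088 0.1649 0.3858] d [ 0.0135  0.0561 -0.1383] w/pi [ 0.0007  0.0006 -0.0593] deg 10.668732642898107 F [-0.2342 -0.8937 -0.9806] op 0.04277307260859526
```

Request:
carry_out(commands=[{"gripper":0.5,"dx":0.0135,"dy":0.045,"dz":0,"wx":0,"wy":0,"wz":-0.059},{"gripper":0.5,"dx":0.0135,"dy":0.056,"dz":0,"wx":0,"wy":0,"wz":-0.059},{"gripper":0.5,"dx":0.0135,"dy":0.056,"dz":-0.03,"wx":0,"wy":0,"wz":-0.059},{"gripper":0.5,"dx":0.0135,"dy":0.056,"dz":-0.08,"wx":0,"wy":0,"wz":-0.059},{"gripper":0.5,"dx":0.0135,"dy":0.056,"dz":-0.12,"wx":0,"wy":0,"wz":-0.059},{"gripper":0.5,"dx":0.0135,"dy":0.056,"dz":-0.138,"wx":0,"wy":0,"wz":-0.059},{"gripper":0.5,"dx":0.0135,"dy":0.056,"dz":-0.138,"wx":0,"wy":0,"wz":-0.059},{"gripper":0.5,"dx":0.0135,"dy":0.056,"dz":-0.138,"wx":0,"wy":0,"wz":-0.059}])

```text
time: 32.9
eef_pos: [0.4235, 0.2191, 0.2487]
tcp_rot: [1.725, 2.622, -0.0]
ft_force: [0.2, 0.2, 0.1]
opening: 0.0429
gripper_force: 0.0
```

Request:
carry_out(commands=[{"gripper":0.1,"dx":0,"dy":0,"dz":0,"wx":0,"wy":0,"wz":0},{"gripper":0.1,"dx":0,"dy":0,"dz":0,"wx":0,"wy":0,"wz":0},{"gripper":0.1,"dx":0,"dy":0,"dz":0,"wx":0,"wy":0,"wz":0},{"gripper":0.1,"dx":0,"dy":0,"dz":0,"wx":0,"wy":0,"wz":0}], force=20)

```text
time: 33.3
eef_pos: [0.4239, 0.2196, 0.2494]
tcp_rot: [1.723, 2.621, 0.003]
ft_force: [-1.1, -1.3, 6.5]
opening: 0.0155
gripper_force: 22.6
```

Request:
carry_out(commands=[{"gripper":0.1,"dx":0,"dy":0,"dz":0,"wx":0,"wy":0,"wz":0.045},{"gripper":0.1,"dx":0,"dy":0,"dz":0,"wx":0,"wy":0,"wz":0.09},{"gripper":0.1,"dx":0,"dy":0,"dz":0,"wx":0,"wy":0,"wz":0.135},{"gripper":0.1,"dx":0,"dy":0,"dz":0,"wx":0,"wy":0,"wz":0.18},{"gripper":0.1,"dx":0,"dy":0,"dz":0,"wx":0,"wy":0,"wz":0.225},{"gripper":0.1,"dx":0,"dy":0,"dz":0,"wx":0,"wy":0,"wz":0.27},{"gripper":0.1,"dx":0,"dy":0,"dz":0,"wx":0,"wy":0,"wz":0.315},{"gripper":0.1,"dx":0,"dy":0,"dz":0,"wx":0,"wy":0,"wz":0.35}])

```text
time: 34.1
eef_pos: [0.4249, 0.2206, 0.2495]
tcp_rot: [0.09, 3.133, 0.008]
ft_force: [4.0, 6.0, -1.0]
opening: 0.0156
gripper_force: 21.6
```

Request:
carry_out(commands=[{"gripper":0.1,"dx":0,"dy":0,"dz":0,"wx":0,"wy":0,"wz":0},{"gripper":0.1,"dx":0,"dy":0,"dz":0,"wx":0,"wy":0,"wz":0},{"gripper":0.5,"dx":0,"dy":0,"dz":0,"wx":0,"wy":0,"wz":0},{"gripper":0.5,"dx":0,"dy":0,"dz":0,"wx":0,"wy":0,"wz":0},{"gripper":0.5,"dx":0,"dy":0,"dz":0.05,"wx":0,"wy":0,"wz":0},{"gripper":0.5,"dx":0,"dy":0,"dz":0.1,"wx":0,"wy":0,"wz":0},{"gripper":0,"dx":0,"dy":0,"dz":0.14,"wx":0,"wy":0,"wz":0},{"gripper":0,"dx":0,"dy":0,"dz":0.14,"wx":0,"wy":0,"wz":0}])

```text
time: 34.9
eef_pos: [0.4244, 0.2198, 0.3935]
tcp_rot: [0.1, 3.13, 0.009]
ft_force: [1.0, 0.5, -0.6]
opening: 0.0144
gripper_force: 0.0
```

```bash
python3 - <<'E'
from h import *
c,s=np.cos(.115),np.sin(.115)
go([.5426+.07*c,.4534+.07*s,.36],pose(.115))
E
```

```text
t 34.9 at [0.4244 0.2198 0.3935] d [ 0.1878  0.2416 -0.0335] w/pi [-0.0019  0.0032  0.0568] deg 10.253656583040605 F [ 1.0286  0.5175 -0.6121] op 0.014388814412565358
```

Request:
carry_out(commands=[{"gripper":0,"dx":0.035,"dy":0.03,"dz":0,"wx":0,"wy":0,"wz":0.057},{"gripper":0,"dx":0.07,"dy":0.06,"dz":0,"wx":0,"wy":0,"wz":0.057},{"gripper":0,"dx":0.105,"dy":0.09,"dz":0,"wx":0,"wy":0,"wz":0.057},{"gripper":0,"dx":0.14,"dy":0.12,"dz":0,"wx":0,"wy":0,"wz":0.057},{"gripper":0,"dx":0.17,"dy":0.15,"dz":0,"wx":0,"wy":0,"wz":0.057},{"gripper":0,"dx":0.188,"dy":0.185,"dz":0,"wx":0,"wy":0,"wz":0.057},{"gripper":0,"dx":0.188,"dy":0.225,"dz":0,"wx":0,"wy":0,"wz":0.057},{"gripper":0,"dx":0.188,"dy":0.242,"dz":0,"wx":0,"wy":0,"wz":0.057}])

```text
time: 35.7
eef_pos: [0.6116, 0.4643, 0.3857]
tcp_rot: [-0.183, 3.136, 0.001]
ft_force: [-0.9, 0.3, -0.8]
opening: -0.0002
gripper_force: 0.0
```

Request:
carry_out(commands=[{"gripper":0,"dx":0,"dy":0,"dz":0,"wx":0,"wy":0,"wz":0},{"gripper":0,"dx":0,"dy":0,"dz":0,"wx":0,"wy":0,"wz":0}])

```text
time: 35.9
eef_pos: [0.6114, 0.4615, 0.387]
tcp_rot: [-0.182, 3.135, 0.001]
ft_force: [-0.3, -0.6, -0.4]
opening: -0.0002
gripper_force: 0.0
```

```bash
python3 - <<'E'
from h import *
c,s=np.cos(.115),np.sin(.115)
go([.5426+.07*c,.4534+.07*s,.258],pose(.115))
E
```

```text
t 35.9 at [0.6114 0.4615 0.387 ] d [ 0.0007 -0.0001 -0.129 ] w/pi [-0.0002  0.0005 -0.0004] deg 0.11430338395810094 F [-0.2747 -0.5995 -0.3588] op -0.0001786834938876439
```

Request:
carry_out(commands=[{"gripper":0,"dx":0.002,"dy":0,"dz":-0.05,"wx":0,"wy":0,"wz":0},{"gripper":0,"dx":0.002,"dy":0,"dz":-0.1,"wx":0,"wy":0,"wz":0},{"gripper":0,"dx":0.002,"dy":0,"dz":-0.129,"wx":0,"wy":0,"wz":0},{"gripper":0,"dx":0,"dy":0,"dz":-0.129,"wx":0,"wy":0,"wz":0},{"gripper":0,"dx":-0.02,"dy":-0.002,"dz":-0.129,"wx":0,"wy":0,"wz":0},{"gripper":0,"dx":-0.04,"dy":-0.005,"dz":-0.129,"wx":0,"wy":0,"wz":0},{"gripper":0,"dx":-0.055,"dy":-0.007,"dz":-0.129,"wx":0,"wy":0,"wz":0},{"gripper":0,"dx":-0.063,"dy":-0.008,"dz":-0.129,"wx":0,"wy":0,"wz":0}])

```text
time: 36.7
eef_pos: [0.548, 0.453, 0.262]
tcp_rot: [-0.181, 3.131, 0.005]
ft_force: [-0.1, -0.4, -0.3]
opening: -0.0001
gripper_force: 0.0
```

Request:
carry_out(commands=[{"gripper":0,"dx":-0.003,"dy":0,"dz":0,"wx":0,"wy":0,"wz":0},{"gripper":0,"dx":-0.006,"dy":0,"dz":0,"wx":0,"wy":0,"wz":0},{"gripper":0,"dx":-0.006,"dy":0,"dz":0,"wx":0,"wy":0,"wz":0}])

```text
time: 37.0
eef_pos: [0.5428, 0.4535, 0.2595]
tcp_rot: [-0.181, 3.133, 0.003]
ft_force: [-0.7, 0.1, -0.4]
opening: 0.0002
gripper_force: 0.0
```

Request:
carry_out(commands=[{"gripper":0,"dx":0.015,"dy":0,"dz":0.04,"wx":0,"wy":0,"wz":0},{"gripper":0,"dx":0.015,"dy":0,"dz":0.09,"wx":0,"wy":0,"wz":0},{"gripper":0,"dx":0,"dy":-0.02,"dz":0.13,"wx":0,"wy":0,"wz":-0.057},{"gripper":0.5,"dx":-0.03,"dy":-0.06,"dz":0.13,"wx":0,"wy":0,"wz":-0.057},{"gripper":0.5,"dx":-0.06,"dy":-0.1,"dz":0.13,"wx":0,"wy":0,"wz":-0.057},{"gripper":0.5,"dx":-0.08,"dy":-0.145,"dz":0.13,"wx":0,"wy":0,"wz":-0.057},{"gripper":0.5,"dx":-0.1,"dy":-0.19,"dz":0.13,"wx":0,"wy":0,"wz":-0.057},{"gripper":0.5,"dx":-0.12,"dy":-0.232,"dz":0.13,"wx":0,"wy":0,"wz":-0.057}])

```text
time: 37.8
eef_pos: [0.4218, 0.2198, 0.389]
tcp_rot: [0.1, 3.137, 0.002]
ft_force: [0.7, -0.0, 1.1]
opening: 0.0427
gripper_force: 0.0
```

Request:
carry_out(commands=[{"gripper":0.5,"dx":0,"dy":0,"dz":0,"wx":0,"wy":0,"wz":0},{"gripper":0.5,"dx":0,"dy":0,"dz":0,"wx":0,"wy":0,"wz":0}])

```text
time: 38.0
eef_pos: [0.4228, 0.2208, 0.3897]
tcp_rot: [0.102, 3.136, 0.004]
ft_force: [-0.0, 0.6, 0.5]
opening: 0.0426
gripper_force: 0.0
```

```bash
cat > tog.py <<'E'
from h import *
def blobs(im,x0,x1,y0,y1,th):
    g=(im[y0:y1,x0:x1].max(2)<th).astype(np.uint8)
    n,_,s,c=cv2.connectedComponentsWithStats(g)
    return [(c[i]+[x0,y0],s[i,4]) for i in range(1,n) if s[i,4]>25]
for f in("pics/scene0.png",None):
    im=cv2.imread(f)[:,:,::-1] if f else r.read_camera("scene");print("scene",blobs(im,450,540,250,290,45))
for f in("pics/top0.png",None):
    im=cv2.imread(f)[:,:,::-1] if f else r.read_camera("top");print("top",blobs(im,112,195,204,248,70))
E
python3 - <<'E'
import tog
from h import *
go([.424,.2203,.248],pose(-.06))
E
```

```text
scene [(array([530.7895, 273.8246]), np.int32(114)), (array([471.619 , 281.8095]), np.int32(63)), (array([501.5645, 283.371 ]), np.int32(62))]
scene [(array([469.5392, 266.6471]), np.int32(102)), (array([498.8624, 268.0734]), np.int32(109)), (array([528.5478, 269.6   ]), np.int32(115))]
top [(array([176.3333, 212.2051]), np.int32(78)), (array([148.2857, 215.8571]), np.int32(84)), (array([120.9111, 230.5778]), np.int32(45))]
top [(array([165.2029, 231.5   ]), np.int32(764)), (array([125.4054, 223.2973]), np.int32(37))]
t 38.1 at [0.4234 0.222  0.3892] d [ 0.0006 -0.0017 -0.1412] w/pi [-0.0006  0.0012  0.0012] deg 0.3221570901145025 F [ 0.0152 -0.0569  0.0841] op 0.04273143275750473
```

In the scene view all three paddles now match the off position with the same 2 px bias. Toggle 3 moved from (530.8,273.8) to (528.5,269.6), so it really was upright before. Turning the lamp on again.

Request:
carry_out(commands=[{"gripper":0.5,"dx":0,"dy":-0.001,"dz":-0.05,"wx":0,"wy":0,"wz":0},{"gripper":0.5,"dx":0,"dy":-0.001,"dz":-0.1,"wx":0,"wy":0,"wz":0},{"gripper":0.5,"dx":0,"dy":-0.001,"dz":-0.13,"wx":0,"wy":0,"wz":0},{"gripper":0.5,"dx":0,"dy":-0.001,"dz":-0.141,"wx":0,"wy":0,"wz":0},{"gripper":0.5,"dx":0,"dy":-0.001,"dz":-0.141,"wx":0,"wy":0,"wz":0},{"gripper":0.5,"dx":0,"dy":-0.001,"dz":-0.141,"wx":0,"wy":0,"wz":0}])

```text
time: 38.7
eef_pos: [0.4235, 0.2213, 0.249]
tcp_rot: [0.099, 3.136, 0.003]
ft_force: [0.2, 0.2, -0.1]
opening: 0.0429
gripper_force: 0.0
```

Request:
carry_out(commands=[{"gripper":0.1,"dx":0,"dy":0,"dz":0,"wx":0,"wy":0,"wz":0},{"gripper":0.1,"dx":0,"dy":0,"dz":0,"wx":0,"wy":0,"wz":0},{"gripper":0.1,"dx":0,"dy":0,"dz":0,"wx":0,"wy":0,"wz":0},{"gripper":0.1,"dx":0,"dy":0,"dz":0,"wx":0,"wy":0,"wz":0}], force=20)

```text
time: 39.1
eef_pos: [0.4232, 0.221, 0.2494]
tcp_rot: [0.099, 3.135, 0.006]
ft_force: [-0.7, 3.2, 6.3]
opening: 0.0155
gripper_force: 22.9
```

Request:
carry_out(commands=[{"gripper":0.1,"dx":0,"dy":0,"dz":0,"wx":0,"wy":0,"wz":-0.045},{"gripper":0.1,"dx":0,"dy":0,"dz":0,"wx":0,"wy":0,"wz":-0.09},{"gripper":0.1,"dx":0,"dy":0,"dz":0,"wx":0,"wy":0,"wz":-0.135},{"gripper":0.1,"dx":0,"dy":0,"dz":0,"wx":0,"wy":0,"wz":-0.18},{"gripper":0.1,"dx":0,"dy":0,"dz":0,"wx":0,"wy":0,"wz":-0.225},{"gripper":0.1,"dx":0,"dy":0,"dz":0,"wx":0,"wy":0,"wz":-0.27},{"gripper":0.1,"dx":0,"dy":0,"dz":0,"wx":0,"wy":0,"wz":-0.315},{"gripper":0.1,"dx":0,"dy":0,"dz":0,"wx":0,"wy":0,"wz":-0.35}])

```text
time: 39.9
eef_pos: [0.423, 0.2211, 0.2494]
tcp_rot: [1.731, 2.618, 0.005]
ft_force: [-1.2, 3.8, 7.9]
opening: 0.0156
gripper_force: 23.0
```

Request:
carry_out(commands=[{"gripper":0.1,"dx":0,"dy":0,"dz":0,"wx":0,"wy":0,"wz":-0.003},{"gripper":0.1,"dx":0,"dy":0,"dz":0,"wx":0,"wy":0,"wz":-0.003},{"gripper":0.1,"dx":0,"dy":0,"dz":0,"wx":0,"wy":0,"wz":-0.003}])

```text
time: 40.2
eef_pos: [0.423, 0.2211, 0.2494]
tcp_rot: [1.736, 2.614, 0.005]
ft_force: [-1.9, 3.5, 8.4]
opening: 0.0153
gripper_force: 23.0
```

Request:
carry_out(commands=[{"gripper":0.5,"dx":0,"dy":0,"dz":0,"wx":0,"wy":0,"wz":0},{"gripper":0.5,"dx":0,"dy":0,"dz":0,"wx":0,"wy":0,"wz":0},{"gripper":0.5,"dx":0,"dy":0,"dz":0.04,"wx":0,"wy":0,"wz":0},{"gripper":0.5,"dx":0,"dy":0,"dz":0.085,"wx":0,"wy":0,"wz":0},{"gripper":0,"dx":-0.01,"dy":-0.03,"dz":0.12,"wx":0,"wy":0,"wz":0.37},{"gripper":0,"dx":-0.02,"dy":-0.07,"dz":0.14,"wx":0,"wy":0,"wz":0.37},{"gripper":0,"dx":-0.03,"dy":-0.11,"dz":0.14,"wx":0,"wy":0,"wz":0.37},{"gripper":0,"dx":-0.04,"dy":-0.15,"dz":0.14,"wx":0,"wy":0,"wz":0.37}])

```text
time: 41.0
eef_pos: [0.3834, 0.0739, 0.3888]
tcp_rot: [0.921, 2.999, 0.002]
ft_force: [1.3, -0.1, -0.5]
opening: 0.0001
gripper_force: 0.0
```

Request:
carry_out(commands=[{"gripper":0,"dx":-0.01,"dy":-0.04,"dz":0,"wx":0,"wy":0,"wz":0.18},{"gripper":0,"dx":-0.02,"dy":-0.08,"dz":0,"wx":0,"wy":0,"wz":0.18},{"gripper":0,"dx":-0.03,"dy":-0.12,"dz":0,"wx":0,"wy":0,"wz":0.18},{"gripper":0,"dx":-0.04,"dy":-0.16,"dz":0,"wx":0,"wy":0,"wz":0.18},{"gripper":0,"dx":-0.05,"dy":-0.2,"dz":0,"wx":0,"wy":0,"wz":0.18},{"gripper":0,"dx":-0.05,"dy":-0.24,"dz":0,"wx":0,"wy":0,"wz":0.18},{"gripper":0,"dx":-0.05,"dy":-0.28,"dz":0,"wx":0,"wy":0,"wz":0.18},{"gripper":0,"dx":-0.05,"dy":-0.29,"dz":0,"wx":0,"wy":0,"wz":0.18}])

```text
time: 41.8
eef_pos: [0.3336, -0.218, 0.388]
tcp_rot: [0.064, 3.138, 0.0]
ft_force: [0.7, -0.5, 0.6]
opening: -0.0
gripper_force: 0.0
```

```bash
python3 - <<'E'
import tog
from h import *
go([.33,-.216,.288],pose(0))
b=r.read_camera("top")
cv2.imwrite("pics/t12.png",cv2.resize(b[160:320,100:420],(800,400))[:,:,::-1])
# lamp bar angle: dark pixels, top view, vs. the run's first picture and the earlier on
for f in("pics/top0.png",None):
    im=cv2.imread(f)[:,:,::-1] if f else b
    q=np.argwhere(im[262:296,202:236].max(2)<60)[:,::-1];w,v=np.linalg.eigh(np.cov(q.T.astype(float)));print(len(q),v[:,1],np.degrees(np.arctan2(v[1,1],v[0,1])))
E
```

```text
scene [(array([530.7895, 273.8246]), np.int32(114)), (array([471.619 , 281.8095]), np.int32(63)), (array([501.5645, 283.371 ]), np.int32(62))]
scene [(array([469.5294, 266.6471]), np.int32(102)), (array([498.8624, 268.0734]), np.int32(109)), (array([528.5043, 269.5897]), np.int32(117))]
top [(array([176.3333, 212.2051]), np.int32(78)), (array([148.2857, 215.8571]), np.int32(84)), (array([120.9111, 230.5778]), np.int32(45))]
top [(array([178.3898, 231.8814]), np.int32(59)), (array([150.5806, 235.4355]), np.int32(62)), (array([122.7937, 239.0476]), np.int32(63))]
t 41.9 at [ 0.3337 -0.216   0.3877] d [-0.0037  0.     -0.0997] w/pi [-0.0005  0.0007  0.0128] deg 2.306172833436378 F [-0.2281  0.2048  0.0946] op -0.0004946847489715018
89 [-0.1166  0.9932] 96.69341479953493
83 [-0.9146  0.4044] 156.1470735186792
```

The top view puts every toggle at the predicted off pixel to within 1 px, and the lamp is turned to about 1.17 rad. Last step: the isolator.

Request:
carry_out(commands=[{"gripper":0,"dx":-0.004,"dy":0,"dz":-0.05,"wx":0,"wy":0,"wz":0.013},{"gripper":0,"dx":-0.004,"dy":0,"dz":-0.09,"wx":0,"wy":0,"wz":0.013},{"gripper":0,"dx":-0.004,"dy":0,"dz":-0.1,"wx":0,"wy":0,"wz":0.013},{"gripper":0,"dx":0.02,"dy":0,"dz":-0.1,"wx":0,"wy":0,"wz":0.013},{"gripper":0,"dx":0.04,"dy":0,"dz":-0.1,"wx":0,"wy":0,"wz":0.013},{"gripper":0,"dx":0.06,"dy":0,"dz":-0.1,"wx":0,"wy":0,"wz":0.013},{"gripper":0,"dx":0.075,"dy":0,"dz":-0.1,"wx":0,"wy":0,"wz":0.013},{"gripper":0,"dx":0.082,"dy":0,"dz":-0.1,"wx":0,"wy":0,"wz":0.013}])

```text
time: 42.75
eef_pos: [0.4176, -0.2142, 0.2888]
tcp_rot: [-0.009, 3.138, 0.002]
ft_force: [-0.1, -0.9, 0.2]
opening: -0.0003
gripper_force: 0.0
```

Request:
carry_out(commands=[{"gripper":0,"dx":0,"dy":0,"dz":0,"wx":0,"wy":0,"wz":0},{"gripper":0,"dx":0,"dy":0,"dz":0,"wx":0,"wy":0,"wz":0},{"gripper":0,"dx":-0.03,"dy":0,"dz":0.02,"wx":0,"wy":0,"wz":0},{"gripper":0,"dx":-0.06,"dy":0,"dz":0.06,"wx":0,"wy":0,"wz":0},{"gripper":0,"dx":-0.08,"dy":-0.02,"dz":0.1,"wx":0,"wy":0,"wz":0},{"gripper":0,"dx":-0.09,"dy":-0.06,"dz":0.12,"wx":0,"wy":0,"wz":0},{"gripper":0,"dx":-0.1,"dy":-0.1,"dz":0.12,"wx":0,"wy":0,"wz":0},{"gripper":0,"dx":-0.1,"dy":-0.14,"dz":0.12,"wx":0,"wy":0,"wz":0}])

```text
time: 43.55
eef_pos: [0.3139, -0.3558, 0.4095]
tcp_rot: [-0.004, 3.138, -0.0]
ft_force: [2.0, -0.2, 0.5]
opening: -0.0
gripper_force: 0.0
```

```bash
python3 - <<'E'
from h import *
b=r.read_camera("top");cv2.imwrite("pics/t13.png",cv2.resize(b[160:320,110:430],(800,400))[:,:,::-1])
E
```

```text
(no output)
```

View pics/t13.png

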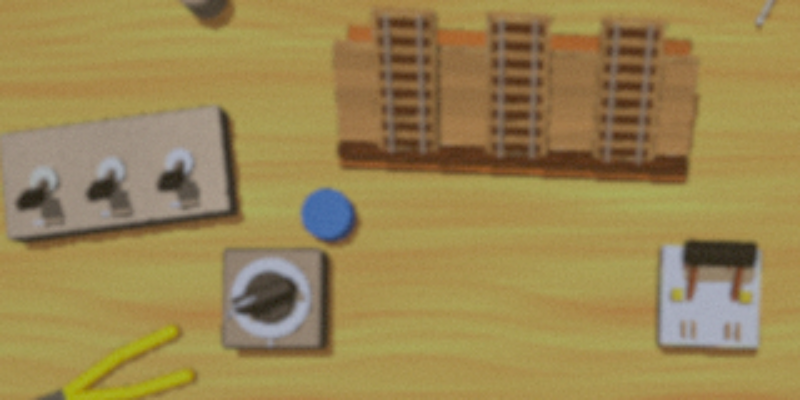

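The picture shows the isolator on (grip at (720,252)), all toggles off, the lamp on, and three sections leaning on the stand. The robot is clear of everything, so I'm handing in.

```bash
python3 -c "
from cell import r
print(r.job_done())"
```

```text
the job is handed in; nothing more can be done
None
```

I handed the job in with the isolator back on, all three toggles off, the lamp on and all three sections leaning on the stand. The lamp was turned on early once, while toggle 3 was still upright; I turned it back off, pushed toggle 3 off and redid the last steps in order. The hand-in gave no verdict.

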